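# Find the drive unit with too much end float

### The job

One of the three pump drive units on the lab bench has a worn thrust bearing, so its shaft travels clearly farther between its two stops than the other two shafts do. Push all three shafts fully in against their stops, then pull all three fully out against their stops and leave them out, feeling how far each one travels. Then lay the aluminium hold plate flat on the middle of the top of the worn unit, base down, and leave everything else on the bench where it is.

Things in the scene. Friction and masses are not known exactly. Their poses are not given: they have to be found in the camera images.
- hub_a (a point): Unit A: centre of its hub's neck, on the shaft axis, 85 mm above the bench; moves with the shaft. Neck: aluminium cylinder 36 mm diameter, 36 mm long, grasped across it from above. On its free end a dark flange, 52 mm diameter, 8 mm thick, outer face 26 mm from here along -x. Behind it an 18 mm shaft. Own x = shaft axis, level, pointing INTO the housing (push +x, pull -x); z up.
- shaft_a (a joint): How far shaft A stands out from its inner stop (m): 0 = fully in, growing as it is pulled out. The rigid stops are hidden; the inner stop's place along the housing differs between units (neck centre then 53 to 60 mm ahead of the housing's front). Total float: about 17 mm in two units, 24 mm in the worn one. About 2.5 N of friction; stays where left. Starts between its stops.
- top_a (a point): Unit A: centre of the flat, clear steel top of its fixed housing, 115 mm above the bench. White box 120 mm (own x, the shaft axis, pointing away from the hub) by 110 mm (y); the steel top is 112 by 102 mm; z up. A bearing boss, 48 mm diameter, stands 12 mm out of its front round the shaft. All three units look alike.
- hub_b (a point): Unit B: centre of its hub's neck, on the shaft axis, 85 mm above the bench; moves with the shaft. Neck: aluminium cylinder 36 mm diameter, 36 mm long, grasped across it from above. On its free end a dark flange, 52 mm diameter, 8 mm thick, outer face 26 mm from here along -x. Behind it an 18 mm shaft. Own x = shaft axis, level, pointing INTO the housing (push +x, pull -x); z up.
- shaft_b (a joint): How far shaft B stands out from its inner stop (m): 0 = fully in, growing as it is pulled out. The rigid stops are hidden; the inner stop's place along the housing differs between units (neck centre then 53 to 60 mm ahead of the housing's front). Total float: about 17 mm in two units, 24 mm in the worn one. About 2.5 N of friction; stays where left. Starts between its stops.
- top_b (a point): Unit B: centre of the flat, clear steel top of its fixed housing, 115 mm above the bench. White box 120 mm (own x, the shaft axis, pointing away from the hub) by 110 mm (y); the steel top is 112 by 102 mm; z up. A bearing boss, 48 mm diameter, stands 12 mm out of its front round the shaft. All three units look alike.
- hub_c (a point): Unit C: centre of its hub's neck, on the shaft axis, 85 mm above the bench; moves with the shaft. Neck: aluminium cylinder 36 mm diameter, 36 mm long, grasped across it from above. On its free end a dark flange, 52 mm diameter, 8 mm thick, outer face 26 mm from here along -x. Behind it an 18 mm shaft. Own x = shaft axis, level, pointing INTO the housing (push +x, pull -x); z up.
- shaft_c (a joint): How far shaft C stands out from its inner stop (m): 0 = fully in, growing as it is pulled out. The rigid stops are hidden; the inner stop's place along the housing differs between units (neck centre then 53 to 60 mm ahead of the housing's front). Total float: about 17 mm in two units, 24 mm in the worn one. About 2.5 N of friction; stays where left. Starts between its stops.
- top_c (a point): Unit C: centre of the flat, clear steel top of its fixed housing, 115 mm above the bench. White box 120 mm (own x, the shaft axis, pointing away from the hub) by 110 mm (y); the steel top is 112 by 102 mm; z up. A bearing boss, 48 mm diameter, stands 12 mm out of its front round the shaft. All three units look alike.
- plate_mid (a point): Hold plate (loose aluminium, 0.12 to 0.25 kg): flat base 90 mm (x) by 50 mm (y), 10 mm thick, with an upright fin on its middle 60 mm long (x), 14 mm thick (y), top 52 mm above the underside. This point: its centre, 26 mm above the underside; z up. Grasp the fin across its thickness. It lies on the bench in a gap between two hubs.
- spare_hub: Bystander, to be left alone: a spare coupling hub standing on its flange, 52 mm wide, 44 mm high, in the other gap between the hubs; origin at the centre of its underside.
- bottle: Bystander, to be left alone: amber bottle, 64 mm wide, 150 mm high, behind the gap between two housings; origin at the centre of its underside.
- jar: Bystander, to be left alone: white jar, 68 mm wide, 90 mm high, behind the gap between two housings; origin at the centre of its underside.
- bowl: Bystander, to be left alone: bowl 150 mm across, 60 mm high, to the left; origin at the centre of its underside.
- beaker: Bystander, to be left alone: glass cup 72 mm across, 90 mm high, to the right; origin at the centre of its underside.
- wrench: Bystander, to be left alone: wrench 170 mm long lying on the bench to the right; origin at the middle, on the bench.
- driver: Bystander, to be left alone: screwdriver 180 mm long lying on the bench to the left; origin at the middle, on the bench.
Things that resemble listed ones, but are neither listed nor needed, are in the scene too. Leave any green or pink look-alike of the part that bears plate_mid alone.

How it is judged:
By the outcome, as a careful person would: the job done as asked, in the order asked, and still so for the second after the job is handed in, with the robot touching nothing.
It also fails if it takes over 72 s, if anything falls off the work surface, if the arm or the gripper's body presses on something with over 40 N, if the wrist force passes 120 N, or if a joint passes its speed limit or range.

### The arm

A 6-joint arm with a two-finger parallel gripper is mounted at the origin on the work surface. World frame = base frame: x ahead of the robot, y to its left, z up, the work surface at z = 0. Lengths are in m, angles in rad, forces in N, time in s.
With the tool pointing down it reaches from about 0.3 to 0.875 m from the base axis. Payload 4.2 kg.
Tool frame: the origin (TCP) lies at the very end of the fingers, on their centre line; the grasp point (between the pads) lies 19 mm behind it; y points along the fingers, z is the direction in which the jaws open and shut, and the axes are right-handed (so a half turn about y gives the same grasp; the last joint's range is limited). The gripper opens to 85 mm and grips with 20 to 120 N. Pads are 22 mm wide; open, the fingers measure 114 mm over their backs; the gripper's body (76 mm by 85 mm) begins 54 mm behind the grasp point. The pads swing forward as they close: fully open they stand 13 mm farther back than shut.
Start: joints at [1.12, 0.32, 1.565, -0, 1.257, -0.02], TCP at [0.24, 0.522, 0.231] pointing down, gripper open.
Joint ranges: [-3.11, 3.11], [-0.84, 2.01], [0.21, 2.61], [-1.34, 4.49], [0.05, 2.63], [-2.56, 2.56]. Speed limits (rad/s): [2.57, 2.57, 3.14, 3.14, 3.14, 3.14].

### API

Orientations are given as a 3x3 rotation matrix whose columns are the frame's x, y, z axes.
In Python, from bench import monitor, eyes, job gives the robot as it stands. The module is installed in compiled form; this text tells all that it offers.
- The arm moves only by the tool carry_out, never from a script. Its arguments are lists of equal length, an entry for each row: "dp": the shift along the tool's x, y, z in units of 40 mm (1.0 is 40 mm), a list of three; "turn": the turn about the tool's y in units of 6 degrees (1.0 is 6 degrees). In form: {"dp": [[dx, dy, dz], ...], "turn": [turn, ...]}. A call has 1 to 12 rows; each row is the pose to reach, as a shift and turn from the pose commanded when the call began, along the tool's axes at that moment; what a row does not reach only later rows make up. A row lasts 1/10 s, in which the tool goes at most 50 mm and 8.59 degrees, less where a joint would pass 70% of its speed; a pose out of reach is approached as far as the arm can. A call with a gripper value outside its range is refused whole. "claw" is the gripper's target within -1 to 1 (fully open at 1, half-way at 0, shut at -1), set as the call begins (left out, the last holds). The fingers move at their own pace and stop on an object; the grip force is fixed at half the most. Time passes only in rows, so rows that repeat a pose let the fingers close. It gives the time, the measured TCP pose, the force and the opening at its end, in the units of the state.
- monitor.observe(): the state, without advancing time (a new reading comes with each control period).
- eyes.read_camera(name): name is "scene" or "top" or "wrist"; returns a dict with "img" (400x640x3 uint8, red, green, blue), "z_map" (400x640 float32, m along the optical axis (not along the pixel's ray), 0 where there is no reading), "mtx" (3x3 intrinsics, pixels), "dist" ([k1, k2, p1, p2, k3] as OpenCV has them; the pictures are not rectified), "world_from_camera" (4x4, takes a point from camera to world coordinates). Camera axes: x right, y down, z forward; pixel columns grow to the right and rows downward; lengths in m; the calibration is good to about 2 mm. A picture is of the moment at which its call begins.
- job.sign_off(): hands the job in, once; it reports no verdict.
The state is a dict: "t": time; "joint_pos": joint angles; "dq": joint speeds; "effort": joint torques, N m; "tcp_pos": TCP position; "tcp_rot": TCP orientation; "ft_force": force on the tool from outside, world axes, zero at the start; "moment": the same for the moment, N m; "finger_gap": opening from 0.0 (shut) to 1.0 (fully open).
Only numpy, scipy, OpenCV 4.12 (cv2) and the standard library are available. Lean on these libraries where they do the work, as an engineer would, in place of code of your own. Each camera call takes 0.05 s, during which the arm holds its last target.

## Working session

There is one attempt and no reset: what is moved stays moved. The work goes in short steps, Python scripts to look and compute and a tool call to move; the robot and the scene stay as the last step left them, time stands still between calls to the robot, and variables do not carry over. Pictures are saved under pics/ and viewed, and the job is handed in when it is done.

Besides the shell and the picture viewer there is one more tool, called after "Request:" as name(argument=value, ...) on one line, values as JSON. carry_out: Moves the arm, as the interface text tells. Its arguments: {"type":"object","properties":{"dp":{"type":"array","items":{"type":"array","items":{"type":"number"}}},"turn":{"type":"array","items":{"type":"number"}},"claw":{"type":"number"}},"required":["dp","turn"]}

```bash
mkdir -p pics
cat > h.py <<'E'
import numpy as np, cv2
from bench import monitor, eyes, job
def cam(n):
    d=eyes.read_camera(n); return d
def save(d,f,crop=None,s=1):
    im=d["img"][:,:,::-1]
    if crop: x0,y0,x1,y1=crop; im=im[y0:y1,x0:x1]
    if s!=1: im=cv2.resize(im,None,fx=s,fy=s,interpolation=cv2.INTER_CUBIC)
    cv2.imwrite("pics/"+f,im)
def ray(d,uv):
    p=cv2.undistortPoints(np.array(uv,float).reshape(-1,1,2),d["mtx"],np.array(d["dist"],float))[:,0]
    T=np.array(d["world_from_camera"]); r=np.c_[p,np.ones(len(p))]@T[:3,:3].T
    return T[:3,3],r
def onz(d,uv,z):
    o,r=ray(d,uv); return o+r*((z-o[2])/r[:,2])[:,None]
def dep(d,uv):
    o,r=ray(d,uv); uv=np.array(uv,int).reshape(-1,2); return o+r*d["z_map"][uv[:,1],uv[:,0]][:,None]
def st():
    s=monitor.observe(); print({k:np.round(s[k],4).tolist() for k in ("t","joint_pos","tcp_pos","tcp_rot","ft_force","finger_gap")}); return s
E
python3 - <<'E'
from h import *
st()
for n in("scene","top","wrist"):
    d=cam(n); save(d,n+"0.png"); print(n,np.round(d["world_from_camera"],3).tolist(),np.round(d["mtx"],1).tolist())
    np.savez("pics/"+n+"0.npz",**d)
E
```

```text
{'t': 0.0, 'joint_pos': [1.12, 0.3203, 1.5657, -0.0, 1.2574, -0.02], 'tcp_pos': [0.2399, 0.522, 0.2305], 'tcp_rot': [[0.9086, -0.0008, 0.4176], [-0.4176, -0.0016, 0.9086], [-0.0, -1.0, -0.0018]], 'ft_force': [0.2708, 0.3966, 0.4136], 'finger_gap': 1.0006}
scene [[-0.734, 0.486, -0.476, 1.235], [0.68, 0.538, -0.499, 0.743], [0.014, -0.689, -0.725, 1.165], [0.0, 0.0, 0.0, 1.0]] [[457.6, 0.0, 326.2], [0.0, 457.6, 192.0], [0.0, 0.0, 1.0]]
top [[-0.021, -0.998, 0.058, 0.428], [-1.0, 0.02, -0.009, 0.015], [0.008, -0.058, -0.998, 1.69], [0.0, 0.0, 0.0, 1.0]] [[520.9, 0.0, 323.7], [0.0, 520.9, 198.3], [0.0, 0.0, 1.0]]
wrist [[0.417, 0.874, 0.25, 0.176], [0.909, -0.401, -0.117, 0.551], [-0.002, 0.276, -0.961, 0.373], [0.0, 0.0, 0.0, 1.0]] [[278.7, 0.0, 321.4], [0.0, 278.7, 192.6], [0.0, 0.0, 1.0]]
```

View pics/top0.png

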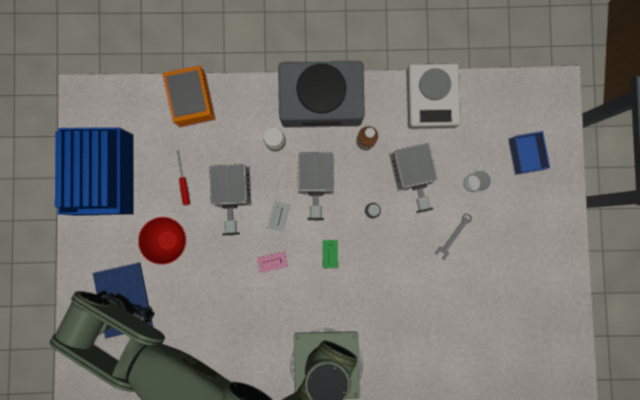

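View pics/scene0.png

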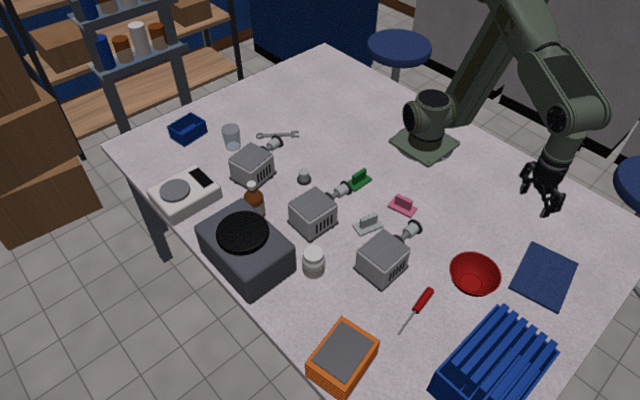

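View pics/wrist0.png

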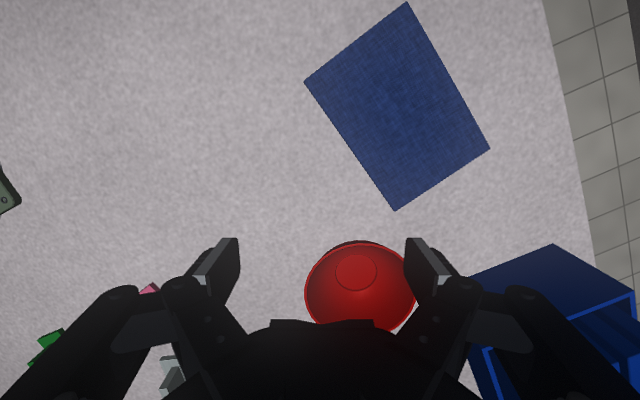

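The top view shows the three units with housings at about (230,185), (316,172) and (414,165), and hubs at (231,225), (316,210) and (423,200). There are three plate candidates: grey (278,216), pink (272,262) and green (330,254). The grey one is bare aluminium and lies in the gap between two hubs, so it is the hold plate. I'll check that in a crop.

Run:
```python
from h import *
d=dict(np.load("pics/top0.npz"))
save(d,"topcrop.png",(200,135,450,275),3.2)
# point cloud
v,u=np.mgrid[130:280,190:460]; uv=np.c_[u.ravel(),v.ravel()]
P=dep(d,uv)
for nm,(u0,u1,v0,v1),zr in [("L",(205,256,155,240),(.105,.125)),("M",(292,340,145,220),(.105,.125)),("R",(385,445,140,215),(.105,.125))]:
    m=(uv[:,0]>=u0)&(uv[:,0]<u1)&(uv[:,1]>=v0)&(uv[:,1]<v1)&(P[:,2]>zr[0])&(P[:,2]<zr[1])
    img=np.zeros((400,640),np.uint8); img[uv[m,1],uv[m,0]]=1
    r=cv2.minAreaRect(np.float32(uv[m])); print(nm,m.sum(),"medz",np.median(P[m,2]),r)
    # world rect
    r=cv2.minAreaRect(np.float32(P[m,:2]*1000)); print("  world",r)
    h=(uv[:,0]>=u0)&(uv[:,0]<u1)&(uv[:,1]>=v0)&(uv[:,1]<v1)&(P[:,2]>.06)&(P[:,2]<.113)
    print("  hub px",h.sum(), np.round(P[h].mean(0),4), P[h,2].max())
m=(uv[:,0]>265)&(uv[:,0]<292)&(uv[:,1]>200)&(uv[:,1]<232)&(P[:,2]>.006)
print("plate",m.sum(),P[m].mean(0),cv2.minAreaRect(np.float32(P[m,:2]*1000)),P[m,2].max())
```

```text
L 1394 medz 0.1145487050340862 ((228.0, 200.0), (70.0, 36.0), 90.0)
  world ((520.2535400390625, 289.98504638671875), (212.48873901367188, 109.52458190917969), 1.4082651138305664)
  hub px 916 [0.5271 0.2832 0.1028] 0.11299796101748671
M 1378 medz 0.1142740827806299 ((315.5, 186.0), (66.0, 35.0), 90.0)
  world ((557.274658203125, 24.797466278076172), (107.07533264160156, 201.8647918701172), 88.83575439453125)
  hub px 845 [0.5613 0.0238 0.1054] 0.11298959744798376
R 1353 medz 0.1137450692952664 ((417.94915771484375, 178.65902709960938), (66.306884765625, 35.329315185546875), 76.75948333740234)
  world ((573.4381713867188, -288.4030456542969), (202.4824676513672, 108.61410522460938), 11.92769718170166)
  hub px 1000 [ 0.5811 -0.2798  0.103 ] 0.11299631066915339
plate 404 [0.46878066 0.14630241 0.03685445] ((472.7235107421875, 101.59825134277344), (98.1917953491211, 169.1525421142578), 2.6734650135040283) 1.690019134160309
```

View pics/topcrop.png

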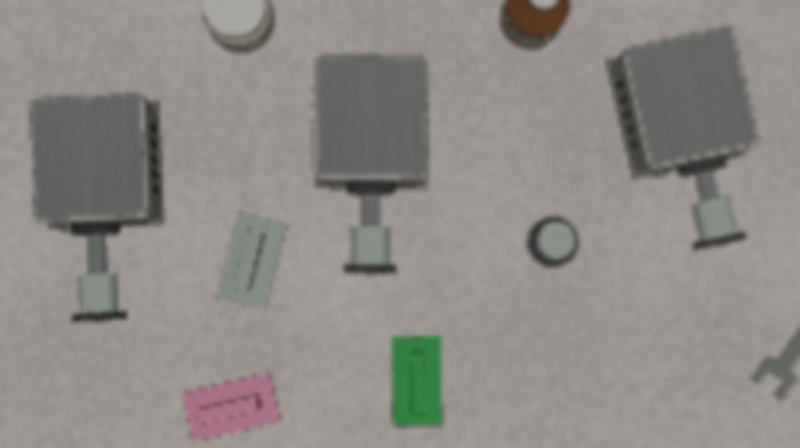

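In the enlarged crop the grey plate at crop (252,260), full image (278,216), lies between the left and middle hubs. It is bare aluminium, while the look-alikes are pink and green. The spare hub is in the other gap. Next I'll measure the units more finely.

```bash
cat > meas.py <<'E'
from h import *
def measure(d):
    g=cv2.cvtColor(d["img"],cv2.COLOR_RGB2GRAY)
    v,u=np.mgrid[0:400,0:640]; uv=np.c_[u.ravel(),v.ravel()]
    z=dep(d,uv)[:,2].reshape(400,640)
    out={}
    for nm,(u0,u1,v0,v1) in dict(L=(205,256,150,242),M=(292,340,140,225),R=(385,445,135,220)).items():
        roi=np.zeros((400,640),np.uint8); roi[v0:v1,u0:u1]=1
        m=((z>.095)&(z<.135)).astype(np.uint8)*roi
        top=cv2.morphologyEx(m,cv2.MORPH_OPEN,np.ones((19,19),np.uint8))
        c=max(cv2.findContours(top,cv2.RETR_EXTERNAL,2)[0],key=cv2.contourArea)
        r=cv2.minAreaRect(c); W=onz(d,cv2.boxPoints(r),.115)[:,:2]
        ctr=W.mean(0); e1=W[1]-W[0]; e2=W[2]-W[1]
        l1,l2=np.linalg.norm(e1),np.linalg.norm(e2)
        ax=e1 if abs(e1[0])>abs(e2[0]) else e2; ax=ax/np.linalg.norm(ax)*np.sign(ax[0])
        # hub: bits raised above 0.05 not part of housing, in front
        hub=((z>.07)&(z<.125)).astype(np.uint8)*roi
        hub[cv2.dilate(top,np.ones((7,7)))>0]=0
        hv,hu=np.nonzero(hub); Pn=onz(d,np.c_[hu,hv],.100)[:,:2]
        s=(Pn-ctr)@ax; t=(Pn-ctr)@np.array([-ax[1],ax[0]])
        print(nm,"ctr",np.round(ctr,4),"size",np.round((l1,l2),4),"yaw",round(np.degrees(np.arctan2(ax[1],ax[0])),2),"hub s %.4f..%.4f lat med %.4f mean %.4f"%(s.min(),s.max(),np.median(t),t.mean()), "n",len(s))
        n=(s<-.1)&(s>-.14); 
    return z
E
python3 - <<'E'
from meas import *
d=dict(np.load("pics/top0.npz"))
z=measure(d)
roi=np.zeros((400,640),np.uint8); roi[200:234,264:294]=1
hsv=cv2.cvtColor(d["img"],cv2.COLOR_RGB2HSV)
print(np.round(z[200:234:3,264:294:2],3))
print(hsv[216,264:294].tolist())
E
```

```text
L ctr [0.5648 0.2906] size [0.1056 0.1154] yaw -0.72 hub s -0.1513..-0.0299 lat med -0.0081 mean -0.0111 n 320Traceback (most recent call last):
  File "<stdin>", line 3, in <module>
  File "meas.py", line 11, in measure
    c=max(cv2.findContours(top,cv2.RETR_EXTERNAL,2)[0],key=cv2.contourArea)
ValueError: max() iterable argument is empty
```

```bash
sed -i 's/    out={}/    z=cv2.medianBlur(z.astype(np.float32),5); out={}/' meas.py
python3 - <<'E'
from meas import *
d=dict(np.load("pics/top0.npz"))
z=measure(d)
g=cv2.cvtColor(d["img"],cv2.COLOR_RGB2HSV)
np.set_printoptions(linewidth=250)
print(np.round(z[200:234:3,264:294:2]*1000).astype(int))
vz=np.clip(z*1800,0,255).astype(np.uint8)[135:275,200:450]
cv2.imwrite("pics/z.png",cv2.resize(vz,None,fx=3.2,fy=3.2,interpolation=0))
E
```

```text
L ctr [0.5664 0.2906] size [0.1056 0.1184] yaw -0.72 hub s -0.1528..-0.0705 lat med -0.0051 mean -0.0053 n 275
M ctr [0.5991 0.0238] size [0.1065 0.1159] yaw -1.26 hub s -0.1456..-0.0691 lat med 0.0014 mean 0.0008 n 254
R ctr [ 0.6097 -0.2773] size [0.1064 0.1191] yaw -1.82 hub s -0.1378..0.0427 lat med -0.0258 mean -0.0236 n 234
[[ 1  1 -1  1  3  3  3  1 -1 -2  1  0  0  0  2]
 [ 2  0  1  1  2  9  9  7  7  3  2  1  1  0  1]
 [ 0  0  0  1  1  8 10 11 12 11 10  7  3  1  0]
 [ 0 -1  0  1  7 11 14 52 51 17 12  9  3  0  0]
 [ 2  2 -1  0  7 12 50 52 49 11 11 10  1 -1  1]
 [ 2  3 -1  3  7 12 51 51 29 10  9  5 -1 -2  1]
 [ 1 -1  1  5  7 11 50 48 15  9  7  4  2  1  1]
 [ 0  1  2  9 11 50 52 45 11 11  8  1  0  0  2]
 [ 0  1  4 11 13 48 49 14 10 10  3 -1 -2 -1  1]
 [ 0  1  3 10 10 11 11 11 11  9  3  1 -1 -1  1]
 [ 0 -1  0  0  2  4  7  9  9  7  3  2  1  0  0]
 [-1 -1  0  0  2  1  0 -1 -1  3  3  2  1  1 -1]]
```

View pics/z.png

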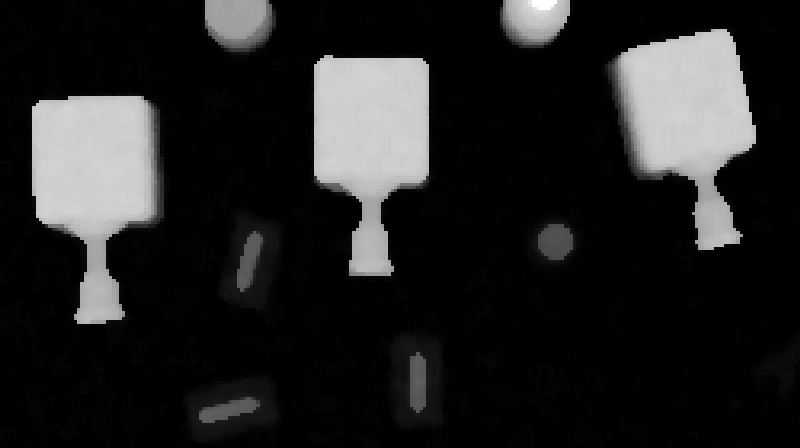

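```bash
sed -i 's/np.ones((19,19),np.uint8)/cv2.getStructuringElement(2,(17,17))/; s/(z>.095)&(z<.135)/(z>.107)\&(z<.135)/; s/hub=((z>.07)/hub=((z>.075)/' meas.py
sed -i '/n=(s<-.1)/c\
        sm=Pn[(s<-.09)]; q=(sm-ctr)@ax\
        b=[(np.round(k,3),np.round((sm[(q>k)\&(q<=k+.006)]).mean(0),4).tolist(), int(((q>k)\&(q<=k+.006)).sum())) for k in np.arange(-.156,-.09,.006) if ((q>k)\&(q<=k+.006)).sum()>0]\
        vx=cv2.fitLine(np.float32([x[1] for x in b[2:]]+[ctr.tolist()]*4),cv2.DIST_L2,0,.01,.01).ravel(); print("   line yaw",np.degrees(np.arctan(vx[1]/vx[0]))); [print("  ",x) for x in b]' meas.py
python3 - <<'E'
from meas import *
d=dict(np.load("pics/top0.npz"))
z=measure(d)
for nm,lo,hi,zz in(("fin",.03,.08,.052),("base",.005,.08,.01)):
  roi=np.zeros((400,640),np.uint8); roi[198:236,262:296]=1
  m=((z>lo)&(z<hi)).astype(np.uint8)*roi
  v,u=np.nonzero(m); W=onz(d,np.c_[u,v],zz)[:,:2]; print(nm,W.mean(0),cv2.minAreaRect(np.float32(W*1000)))
E
```

```text
L ctr [0.5664 0.2921] size [0.1026 0.1184] yaw -0.72 hub s -0.1528..-0.0498 lat med -0.0066 mean -0.0071 n 280
   line yaw 2.9244378
   (np.float64(-0.156), [0.4137, 0.2933], 9)
   (np.float64(-0.15), [0.4182, 0.2864], 31)
   (np.float64(-0.144), [0.4241, 0.2849], 29)
   (np.float64(-0.138), [0.4301, 0.2848], 25)
   (np.float64(-0.132), [0.4363, 0.2855], 24)
   (np.float64(-0.126), [0.4423, 0.2855], 24)
   (np.float64(-0.12), [0.4484, 0.2854], 24)
   (np.float64(-0.114), [0.4544, 0.2861], 19)
   (np.float64(-0.108), [0.4605, 0.2876], 15)
   (np.float64(-0.102), [0.4667, 0.2883], 12)
   (np.float64(-0.096), [0.4728, 0.2882], 12)
M ctr [0.5991 0.0254] size [0.1034 0.1159] yaw -1.25 hub s -0.1456..-0.0661 lat med -0.0001 mean -0.0006 n 254
   line yaw -1.1496766
   (np.float64(-0.15), [0.4535, 0.0254], 11)
   (np.float64(-0.144), [0.4581, 0.0268], 28)
   (np.float64(-0.138), [0.4643, 0.0282], 26)
   (np.float64(-0.132), [0.4704, 0.0281], 22)
   (np.float64(-0.126), [0.4765, 0.028], 22)
   (np.float64(-0.12), [0.4826, 0.0278], 22)
   (np.float64(-0.114), [0.4887, 0.0277], 22)
   (np.floa
[... 235 characters left out ...]

   line yaw 10.288199
   (np.float64(-0.144), [0.4746, -0.305], 16)
   (np.float64(-0.138), [0.4796, -0.305], 28)
   (np.float64(-0.132), [0.4852, -0.3037], 24)
   (np.float64(-0.126), [0.4913, -0.3026], 23)
   (np.float64(-0.12), [0.4972, -0.301], 24)
   (np.float64(-0.114), [0.5032, -0.3005], 23)
   (np.float64(-0.108), [0.5088, -0.2983], 22)
   (np.float64(-0.102), [0.5147, -0.297], 18)
   (np.float64(-0.096), [0.5205, -0.2972], 14)
fin [0.46940534 0.14734466] ((469.3798522949219, 147.50274658203125), (14.47983455657959, 57.794254302978516), 75.05252838134766)
base [0.4693984  0.14830894] ((470.4039306640625, 148.06094360351562), (51.03371047973633, 91.84443664550781), 76.62416076660156)
```

```bash
cat >> h.py <<'E'
def go(x,y,z,yaw=None):
    "yaw = desired world yaw of tool x axis, deg"
    s=st(); R=np.array(s["tcp_rot"]); dp=R.T@(np.array([x,y,z])-s["tcp_pos"])/.04
    cur=np.degrees(np.arctan2(R[1,0],R[0,0])); 
    t=0 if yaw is None else -((yaw-cur+180)%360-180)/6
    print("dp",np.round(dp,3),"turn",round(t,3),"cur yaw",round(cur,2))
E
python3 -c "
from h import *
go(.4405,.2855,.20,2)"
```

```text
{'t': 0.15, 'joint_pos': [1.12, 0.3201, 1.5654, -0.0, 1.2574, -0.02], 'tcp_pos': [0.24, 0.5221, 0.2307], 'tcp_rot': [[0.9086, -0.0005, 0.4176], [-0.4176, -0.0012, 0.9086], [-0.0, -1.0, -0.0013]], 'ft_force': [0.5035, 0.5726, -0.7429], 'finger_gap': 1.0063}
dp [ 7.026  0.772 -3.281] turn -4.447 cur yaw -24.68
```

Request:
carry_out(dp=[[7.03, 0.77, -3.28], [7.03, 0.77, -3.28], [7.03, 0.77, -3.28], [7.03, 0.77, -3.28], [7.03, 0.77, -3.28], [7.03, 0.77, -3.28], [7.03, 0.77, -3.28], [7.03, 0.77, -3.28], [7.03, 0.77, -3.28]], turn=[-4.45, -4.45, -4.45, -4.45, -4.45, -4.45, -4.45, -4.45, -4.45], claw=1)

```text
t: 1.05
tcp_pos: [0.4407, 0.2857, 0.2003]
tcp_rot: [[0.999, -0.001, -0.034], [0.034, 0.0, 0.999], [-0.001, -1.0, 0.0]]
ft_force: [0.2, 0.5, -0.1]
finger_gap: 0.999
```

Run:
```python
from h import *
st(); d=cam("wrist"); save(d,"w1.png"); np.savez("pics/w1.npz",**d)
```

```text
{'t': 1.05, 'joint_pos': [0.5529, 0.2645, 1.7259, 0.0007, 1.1517, -1.0521], 'tcp_pos': [0.4407, 0.2857, 0.2003], 'tcp_rot': [[0.9994, -0.0008, -0.0339], [0.0339, 0.0003, 0.9994], [-0.0008, -1.0, 0.0003]], 'ft_force': [0.1888, 0.5142, -0.0748], 'finger_gap': 0.9991}
```

View pics/w1.png

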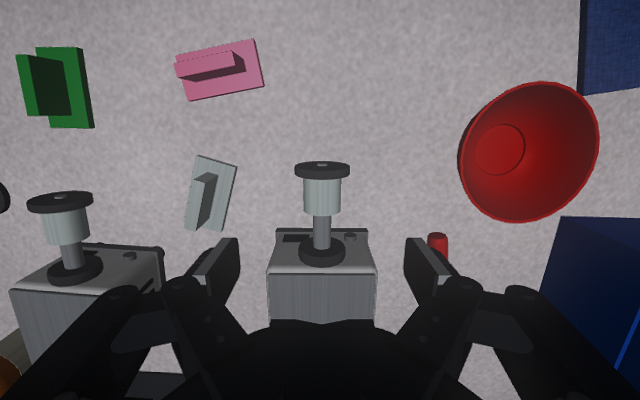

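Run:
```python
from h import *
d=dict(np.load("pics/w1.npz"))
save(d,"w1c.png",(250,150,400,340),3.1)
# neck lateral extents per row by depth
for v in range(164,245,6):
    uv=np.c_[np.arange(270,380),np.full(110,v)]; P=dep(d,uv); m=(P[:,2]>.075)&(P[:,2]<.125)
    if m.sum(): w=uv[m][[0,-1]]; Q=onz(d,w,.085); print(v,w[:,0],np.round(Q[:,:2].mean(0),4),"w",np.round(Q[0,1]-Q[1,1],4),np.round(np.median(P[m],0),4))
```

```text
164 [296 347] [0.4163 0.2845] w -0.0477 [0.4168 0.2844 0.0807]
170 [295 349] [0.422  0.2851] w -0.0508 [0.4174 0.2849 0.1079]
176 [298 346] [0.4278 0.2853] w -0.0455 [0.4225 0.2851 0.1085]
182 [303 340] [0.4337 0.2851] w -0.0352 [0.4297 0.2849 0.101 ]
188 [303 340] [0.4396 0.2853] w -0.0355 [0.4353 0.2851 0.1008]
194 [304 340] [0.4455 0.286 ] w -0.0347 [0.4408 0.2857 0.1012]
200 [304 340] [0.4516 0.2862] w -0.0349 [0.4465 0.2859 0.1014]
206 [304 340] [0.4577 0.2864] w -0.0352 [0.4524 0.2866 0.1011]
212 [305 338] [0.464  0.2861] w -0.0324 [0.4582 0.2859 0.1014]
218 [313 330] [0.4703 0.2863] w -0.0168 [0.4671 0.2862 0.0933]
224 [313 330] [0.4767 0.2865] w -0.0169 [0.4733 0.2864 0.093 ]
230 [313 330] [0.4831 0.2868] w -0.017 [0.4797 0.2866 0.0929]
236 [313 330] [0.4897 0.287 ] w -0.0171 [0.4858 0.2868 0.0934]
242 [301 342] [0.4963 0.2872] w -0.0416 [0.4991 0.2871 0.0788]
```

View pics/w1c.png

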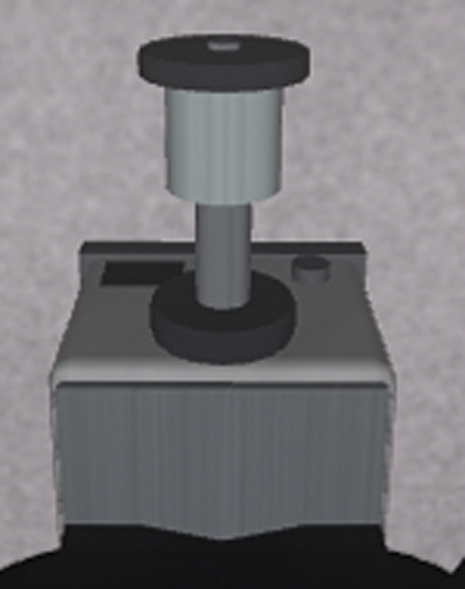

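Request:
carry_out(dp=[[0.03, 1.2, 0], [0.03, 2.4, 0], [0.03, 3.4, 0], [0.03, 3.4, 0], [0.03, 3.4, 0]], turn=[0, 0, 0, 0, 0])

```text
t: 1.6
tcp_pos: [0.4418, 0.2871, 0.0651]
tcp_rot: [[0.999, -0.0, -0.037], [0.037, 0.0, 0.999], [-0.0, -1.0, 0.0]]
ft_force: [0.7, -0.0, 1.1]
finger_gap: 0.999
```

Request:
carry_out(dp=[[0, 0, 0], [0, 0, 0], [0, 0, 0], [0, 0, 0], [0, 0, 0], [0, 0, 0], [0, 0, 0], [0, 0, 0]], turn=[0, 0, 0, 0, 0, 0, 0, 0], claw=-1)

```text
t: 2.4
tcp_pos: [0.4428, 0.2861, 0.0662]
tcp_rot: [[0.999, 0.002, -0.035], [0.035, 0.001, 0.999], [0.002, -1.0, 0.001]]
ft_force: [-0.7, -1.4, 7.2]
finger_gap: 0.406
```

Request:
carry_out(dp=[[0.05, 0, 0], [0.1, 0, 0], [0.1, 0, 0]], turn=[0, 0, 0])

```text
t: 2.7
tcp_pos: [0.4466, 0.2862, 0.0662]
tcp_rot: [[0.999, 0.002, -0.035], [0.035, 0.001, 0.999], [0.002, -1.0, 0.001]]
ft_force: [-1.6, -0.8, 7.0]
finger_gap: 0.401
```

Request:
carry_out(dp=[[0.04, 0, 0], [0.08, 0, 0], [0.08, 0, 0]], turn=[0, 0, 0])

```text
t: 3.0
tcp_pos: [0.4497, 0.2863, 0.0662]
tcp_rot: [[0.999, 0.002, -0.035], [0.035, 0.001, 0.999], [0.002, -1.0, 0.001]]
ft_force: [-1.9, -0.4, 6.7]
finger_gap: 0.408
```

Request:
carry_out(dp=[[0.04, 0, 0], [0.08, 0, 0], [0.08, 0, 0]], turn=[0, 0, 0])

```text
t: 3.3
tcp_pos: [0.4513, 0.2863, 0.0662]
tcp_rot: [[0.999, -0.002, -0.034], [0.034, 0.0, 0.999], [-0.002, -1.0, 0.001]]
ft_force: [-6.3, 0.7, 9.7]
finger_gap: 0.405
```

Request:
carry_out(dp=[[0.06, 0, 0], [0.06, 0, 0], [0.06, 0, 0]], turn=[0, 0, 0])

```text
t: 3.6
tcp_pos: [0.4512, 0.2863, 0.0662]
tcp_rot: [[0.999, -0.007, -0.034], [0.034, -0.0, 0.999], [-0.007, -1.0, 0.0]]
ft_force: [-12.1, 1.3, 14.9]
finger_gap: 0.404
```

Request:
carry_out(dp=[[-0.09, 0, 0], [-0.09, 0, 0]], turn=[0, 0])

```text
t: 3.8
tcp_pos: [0.4512, 0.2863, 0.0662]
tcp_rot: [[0.999, 0.001, -0.035], [0.035, 0.001, 0.999], [0.001, -1.0, 0.001]]
ft_force: [-3.0, -0.6, 7.3]
finger_gap: 0.405
```

Request:
carry_out(dp=[[0, 0, 0], [0, 0, 0], [0, 0, 0], [0, 0, 0], [0, 0, 0], [0, 0, 0]], turn=[0, 0, 0, 0, 0, 0], claw=1)

```text
t: 4.4
tcp_pos: [0.4513, 0.2862, 0.0644]
tcp_rot: [[0.999, -0.0, -0.035], [0.035, -0.0, 0.999], [-0.0, -1.0, -0.0]]
ft_force: [-0.8, 0.1, -0.6]
finger_gap: 0.996
```

```bash
python3 -c "
from h import *
go(.4795,.0278,.20,-1)"
```

```text
{'t': 4.4, 'joint_pos': [0.5436, 0.4202, 1.8842, 0.0, 0.8373, -1.0624], 'tcp_pos': [0.4513, 0.2862, 0.0644], 'tcp_rot': [[0.9994, -0.0001, -0.0352], [0.0352, -0.0, 0.9994], [-0.0001, -1.0, -0.0]], 'ft_force': [-0.7949, 0.1285, -0.5781], 'finger_gap': 0.9956}
dp [ 0.478 -3.389 -6.481] turn 0.503 cur yaw 2.02
```

Request:
carry_out(dp=[[0, -1.2, 0], [0, -2.4, 0], [0, -3.4, 0], [0.48, -3.4, -6.48], [0.48, -3.4, -6.48], [0.48, -3.4, -6.48], [0.48, -3.4, -6.48], [0.48, -3.4, -6.48], [0.48, -3.4, -6.48], [0.48, -3.4, -6.48], [0.48, -3.4, -6.48]], turn=[0, 0, 0, 0.5, 0.5, 0.5, 0.5, 0.5, 0.5, 0.5, 0.5])

```text
t: 5.5
tcp_pos: [0.4795, 0.0286, 0.2005]
tcp_rot: [[1.0, -0.0, 0.017], [-0.017, 0.001, 1.0], [-0.0, -1.0, 0.001]]
ft_force: [-1.0, -0.3, -0.2]
finger_gap: 1.0
```

```bash
cat >> h.py <<'E'
def neck(fn,u0=262,u1=390):
    st(); d=cam("wrist"); save(d,fn+".png"); np.savez("pics/"+fn+".npz",**d)
    for v in range(150,252,6):
        uv=np.c_[np.arange(u0,u1),np.full(u1-u0,v)]; P=dep(d,uv); m=(P[:,2]>.075)&(P[:,2]<.125)
        if m.sum(): w=uv[m][[0,-1]]; Q=onz(d,w,.085); print(v,w[:,0],np.round(Q[:,:2].mean(0),4),"w",np.round(np.linalg.norm(Q[0]-Q[1]),4),np.round(np.median(P[m],0),4))
E
python3 -c "
from h import *
neck('w2')"
```

```text
{'t': 5.5, 'joint_pos': [0.0351, 0.1949, 1.8206, 0.0009, 1.1262, -1.5189], 'tcp_pos': [0.4795, 0.0286, 0.2005], 'tcp_rot': [[0.9999, -0.0002, 0.0172], [-0.0172, 0.0008, 0.9999], [-0.0002, -1.0, 0.0008]], 'ft_force': [-0.956, -0.2636, -0.2415], 'finger_gap': 0.9996}
168 [290 345] [0.4589 0.0248] w 0.0517 [0.4574 0.025  0.0927]
174 [290 345] [0.4647 0.0247] w 0.052 [0.4597 0.0252 0.1072]
180 [299 336] [0.4705 0.0246] w 0.0352 [0.4647 0.0251 0.1091]
186 [299 336] [0.4764 0.0245] w 0.0354 [0.4723 0.0248 0.1008]
192 [299 336] [0.4824 0.0244] w 0.0356 [0.4779 0.0242 0.1009]
198 [299 335] [0.4884 0.0237] w 0.0349 [0.4835 0.0241 0.101 ]
204 [299 335] [0.4945 0.0236] w 0.0351 [0.4894 0.0245 0.1006]
210 [299 335] [0.5007 0.0235] w 0.0353 [0.4949 0.0239 0.1009]
216 [307 328] [0.507  0.0238] w 0.0207 [0.5005 0.0242 0.1021]
222 [309 326] [0.5134 0.0237] w 0.0169 [0.5102 0.0239 0.093 ]
228 [309 326] [0.5198 0.0236] w 0.017 [0.5161 0.0243 0.0938]
234 [309 326] [0.5264 0.0234] w 0.0171 [0.5227 0.0236 0.093 ]
240 [295 339] [0.533  0.0228] w 0.0446 [0.5327 0.023  0.0849]
246 [274 340] [0.5395 0.0124] w 0.0675 [0.5336 0.0206 0.097 ]
```

View pics/w2.png

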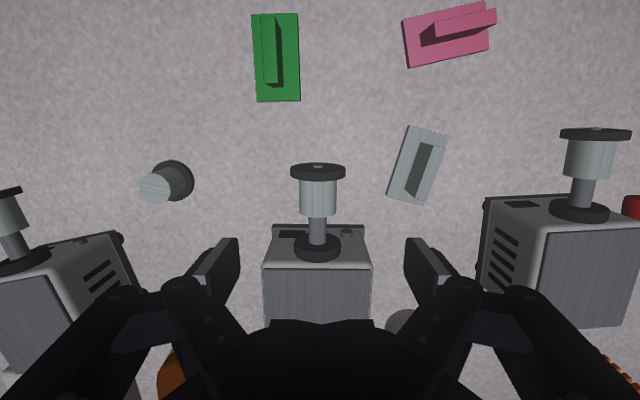

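The wrist view shows the middle hub at about (318,190), with the flange at (318,170). Its axis yaw is −1.2° and the neck centre is at about (0.483, 0.0243).

Request:
carry_out(dp=[[0.09, 1.2, -0.11], [0.09, 2.4, -0.11], [0.09, 3.38, -0.11], [0.09, 3.38, -0.11], [0.09, 3.38, -0.11]], turn=[0, 0, 0, 0, 0])

```text
t: 6.05
tcp_pos: [0.4834, 0.0246, 0.0657]
tcp_rot: [[1.0, -0.0, 0.015], [-0.015, 0.0, 1.0], [-0.0, -1.0, 0.0]]
ft_force: [0.3, 0.3, 0.7]
finger_gap: 0.996
```

Request:
carry_out(dp=[[0, 0, 0], [0, 0, 0], [0, 0, 0], [0, 0, 0], [0, 0, 0], [0, 0, 0], [0, 0, 0], [0, 0, 0]], turn=[0, 0, 0, 0, 0, 0, 0, 0], claw=-1)

```text
t: 6.85
tcp_pos: [0.4842, 0.0247, 0.0671]
tcp_rot: [[1.0, 0.004, 0.019], [-0.019, 0.003, 1.0], [0.003, -1.0, 0.003]]
ft_force: [-1.9, 5.7, 7.6]
finger_gap: 0.402
```

Request:
carry_out(dp=[[0.04, 0, 0], [0.08, 0, 0], [0.08, 0, 0]], turn=[0, 0, 0])

```text
t: 7.15
tcp_pos: [0.4872, 0.0246, 0.0671]
tcp_rot: [[1.0, 0.003, 0.019], [-0.019, 0.003, 1.0], [0.003, -1.0, 0.003]]
ft_force: [-2.3, 4.1, 8.3]
finger_gap: 0.402
```

Request:
carry_out(dp=[[0.04, 0, 0], [0.08, 0, 0], [0.08, 0, 0]], turn=[0, 0, 0])

```text
t: 7.45
tcp_pos: [0.4904, 0.0245, 0.0671]
tcp_rot: [[1.0, 0.003, 0.019], [-0.019, 0.003, 1.0], [0.003, -1.0, 0.003]]
ft_force: [-1.7, 5.4, 8.0]
finger_gap: 0.406
```

Request:
carry_out(dp=[[0.04, 0, 0], [0.08, 0, 0], [0.08, 0, 0]], turn=[0, 0, 0])

```text
t: 7.75
tcp_pos: [0.4929, 0.0244, 0.0671]
tcp_rot: [[1.0, 0.001, 0.019], [-0.019, 0.003, 1.0], [0.001, -1.0, 0.003]]
ft_force: [-3.1, 4.8, 10.4]
finger_gap: 0.404
```

Request:
carry_out(dp=[[0.04, 0, 0], [0.08, 0, 0], [0.08, 0, 0]], turn=[0, 0, 0])

```text
t: 8.05
tcp_pos: [0.4928, 0.0244, 0.067]
tcp_rot: [[1.0, -0.006, 0.019], [-0.019, 0.003, 1.0], [-0.006, -1.0, 0.003]]
ft_force: [-11.4, 5.3, 17.6]
finger_gap: 0.4
```

Request:
carry_out(dp=[[0.03, 0, 0], [0.03, 0, 0]], turn=[0, 0])

```text
t: 8.25
tcp_pos: [0.4928, 0.0244, 0.067]
tcp_rot: [[1.0, -0.008, 0.019], [-0.019, 0.003, 1.0], [-0.008, -1.0, 0.003]]
ft_force: [-13.7, 5.8, 20.7]
finger_gap: 0.404
```

Inner stop of the middle unit at TCP x = 0.4928. Relax, release, and go to the right unit.

Request:
carry_out(dp=[[-0.1, 0, 0], [-0.1, 0, 0]], turn=[0, 0])

```text
t: 8.45
tcp_pos: [0.4929, 0.0244, 0.0671]
tcp_rot: [[1.0, 0.001, 0.019], [-0.019, 0.003, 1.0], [0.001, -1.0, 0.003]]
ft_force: [-3.7, 5.0, 9.6]
finger_gap: 0.404
```

Request:
carry_out(dp=[[0, 0, 0], [0, 0, 0], [0, 0, 0], [0, 0, 0], [0, 0, 0], [0, 0, 0]], turn=[0, 0, 0, 0, 0, 0], claw=1)

```text
t: 9.05
tcp_pos: [0.4931, 0.0232, 0.0652]
tcp_rot: [[1.0, -0.0, 0.017], [-0.017, 0.0, 1.0], [-0.0, -1.0, 0.0]]
ft_force: [-1.1, -0.4, 0.4]
finger_gap: 0.999
```

```bash
python3 -c "
from h import *
go(.498,-.302,.20,10.4)"
```

```text
{'t': 9.05, 'joint_pos': [0.0236, 0.3673, 1.9761, 0.0001, 0.7983, -1.53], 'tcp_pos': [0.4931, 0.0232, 0.0652], 'tcp_rot': [[0.9999, -0.0002, 0.0172], [-0.0172, 0.0001, 0.9999], [-0.0002, -1.0, 0.0001]], 'ft_force': [-1.1101, -0.4376, 0.4418], 'finger_gap': 0.9986}
dp [ 0.263 -3.371 -8.126] turn -1.898 cur yaw -0.99
```

Request:
carry_out(dp=[[0, -1.2, 0], [0, -2.4, 0], [0, -3.4, 0], [0.26, -3.4, -8.12], [0.26, -3.4, -8.12], [0.26, -3.4, -8.12], [0.26, -3.4, -8.12], [0.26, -3.4, -8.12], [0.26, -3.4, -8.12], [0.26, -3.4, -8.12], [0.26, -3.4, -8.12], [0.26, -3.4, -8.12]], turn=[0, 0, 0, -1.9, -1.9, -1.9, -1.9, -1.9, -1.9, -1.9, -1.9, -1.9])

```text
t: 10.25
tcp_pos: [0.4975, -0.3019, 0.2007]
tcp_rot: [[0.984, -0.001, -0.179], [0.179, 0.001, 0.984], [-0.001, -1.0, 0.001]]
ft_force: [-0.1, 0.2, -0.4]
finger_gap: 0.995
```

```bash
python3 -c "
from h import *
neck('w3')"
```

```text
{'t': 10.25, 'joint_pos': [-0.5655, 0.3515, 1.5961, 0.0006, 1.1954, -2.3168], 'tcp_pos': [0.4975, -0.3019, 0.2007], 'tcp_rot': [[0.9838, -0.0009, -0.1793], [0.1793, 0.0013, 0.9838], [-0.0007, -1.0, 0.0014]], 'ft_force': [-0.1386, 0.1772, -0.3742], 'finger_gap': 0.9947}
168 [287 341] [ 0.4785 -0.3127] w 0.0509 [ 0.4775 -0.3128  0.0897]
174 [287 341] [ 0.4842 -0.3117] w 0.0512 [ 0.4786 -0.3121  0.1076]
180 [294 333] [ 0.4901 -0.3112] w 0.0372 [ 0.4843 -0.3116  0.109 ]
186 [296 333] [ 0.4957 -0.3092] w 0.0355 [ 0.4912 -0.3096  0.1005]
192 [296 333] [ 0.5016 -0.3082] w 0.0357 [ 0.4966 -0.3087  0.1013]
198 [297 333] [ 0.5075 -0.3067] w 0.0349 [ 0.5021 -0.3073  0.1006]
204 [297 333] [ 0.5135 -0.3056] w 0.0352 [ 0.5077 -0.3063  0.1004]
210 [297 333] [ 0.5196 -0.3045] w 0.0354 [ 0.5136 -0.3053  0.101 ]
216 [302 327] [ 0.5259 -0.3039] w 0.0247 [ 0.519  -0.3047  0.1017]
222 [307 324] [ 0.532  -0.3019] w 0.0169 [ 0.5289 -0.3023  0.093 ]
228 [307 324] [ 0.5384 -0.3007] w 0.017 [ 0.5348 -0.3012  0.0931]
234 [296 336] [ 0.5447 -0.2991] w 0.0404 [ 0.5446 -0.2997  0.0786]
240 [292 339] [ 0.5513 -0.2984] w 0.0477 [ 0.5472 -0.2986  0.0916]
246 [268 366] [ 0.5577 -0.2958] w 0.1003 [ 0.5519 -0.2977  0.083 ]
```

View pics/w3.png

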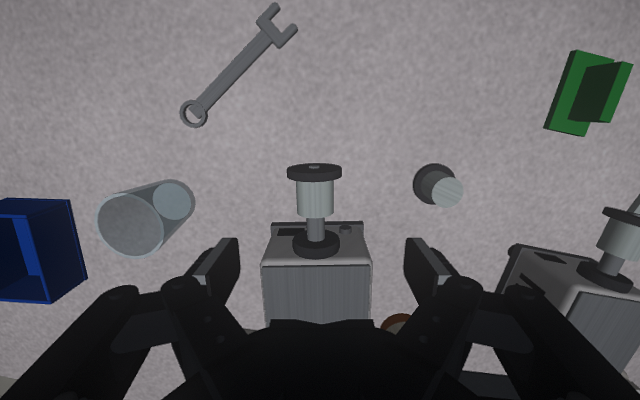

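```bash
python3 -c "
from h import *
go(.5017,-.3074,.0655,11)"
```

```text
{'t': 10.3, 'joint_pos': [-0.5641, 0.3508, 1.5967, 0.0007, 1.1954, -2.3169], 'tcp_pos': [0.4976, -0.301, 0.2009], 'tcp_rot': [[0.9835, -0.0008, -0.1807], [0.1807, 0.0012, 0.9835], [-0.0005, -1.0, 0.0014]], 'ft_force': [-0.9751, 0.678, 0.2825], 'finger_gap': 0.9996}
dp [ 0.073  3.385 -0.18 ] turn -0.098 cur yaw 10.41
```

Request:
carry_out(dp=[[0.07, 1.2, -0.17], [0.07, 2.4, -0.17], [0.07, 3.38, -0.17], [0.07, 3.38, -0.17], [0.07, 3.38, -0.17]], turn=[-0.1, -0.1, -0.1, -0.1, -0.1])

```text
t: 10.8
tcp_pos: [0.5024, -0.3069, 0.0668]
tcp_rot: [[0.981, -0.0, -0.193], [0.193, 0.0, 0.981], [0.0, -1.0, 0.0]]
ft_force: [0.6, 0.1, 0.4]
finger_gap: 1.001
```

Request:
carry_out(dp=[[0, 0, 0], [0, 0, 0], [0, 0, 0], [0, 0, 0], [0, 0, 0], [0, 0, 0], [0, 0, 0], [0, 0, 0]], turn=[0, 0, 0, 0, 0, 0, 0, 0], claw=-1)

```text
t: 11.6
tcp_pos: [0.5025, -0.3076, 0.068]
tcp_rot: [[0.982, 0.002, -0.19], [0.19, 0.0, 0.982], [0.002, -1.0, -0.0]]
ft_force: [-1.0, 2.6, 6.9]
finger_gap: 0.403
```

Request:
carry_out(dp=[[0.04, 0, 0], [0.08, 0, 0], [0.08, 0, 0]], turn=[0, 0, 0])

```text
t: 11.9
tcp_pos: [0.5051, -0.3071, 0.0679]
tcp_rot: [[0.982, 0.001, -0.191], [0.191, 0.0, 0.982], [0.001, -1.0, 0.0]]
ft_force: [-1.6, 2.7, 8.3]
finger_gap: 0.405
```

Request:
carry_out(dp=[[0.04, 0, 0], [0.08, 0, 0], [0.08, 0, 0]], turn=[0, 0, 0])

```text
t: 12.2
tcp_pos: [0.5072, -0.3067, 0.068]
tcp_rot: [[0.982, -0.001, -0.191], [0.191, 0.0, 0.982], [-0.001, -1.0, 0.0]]
ft_force: [-4.8, 1.5, 9.6]
finger_gap: 0.405
```

Request:
carry_out(dp=[[0.04, 0, 0], [0.1, 0, 0], [0.1, 0, 0]], turn=[0, 0, 0])

```text
t: 12.5
tcp_pos: [0.5071, -0.3066, 0.0679]
tcp_rot: [[0.981, -0.009, -0.192], [0.192, -0.0, 0.981], [-0.009, -1.0, 0.001]]
ft_force: [-16.1, -2.6, 14.7]
finger_gap: 0.399
```

All three are now in, so I'll pull the right shaft out in the same grasp.

Request:
carry_out(dp=[[-0.1, 0, 0], [-0.2, 0, 0], [-0.3, 0, 0], [-0.4, 0, 0], [-0.48, 0, 0], [-0.48, 0, 0]], turn=[0, 0, 0, 0, 0, 0])

```text
t: 13.1
tcp_pos: [0.4941, -0.3093, 0.068]
tcp_rot: [[0.982, 0.003, -0.19], [0.19, 0.0, 0.982], [0.003, -1.0, -0.0]]
ft_force: [-0.3, 2.3, 5.8]
finger_gap: 0.402
```

Request:
carry_out(dp=[[-0.04, 0, 0], [-0.08, 0, 0], [-0.08, 0, 0]], turn=[0, 0, 0])

```text
t: 13.4
tcp_pos: [0.4913, -0.3099, 0.068]
tcp_rot: [[0.982, 0.003, -0.19], [0.19, 0.0, 0.982], [0.003, -1.0, -0.001]]
ft_force: [1.5, 3.3, 5.4]
finger_gap: 0.403
```

Request:
carry_out(dp=[[-0.04, 0, 0], [-0.08, 0, 0], [-0.08, 0, 0]], turn=[0, 0, 0])

```text
t: 13.7
tcp_pos: [0.4882, -0.3105, 0.068]
tcp_rot: [[0.982, 0.003, -0.19], [0.19, 0.0, 0.982], [0.003, -1.0, -0.0]]
ft_force: [1.4, 2.8, 7.2]
finger_gap: 0.399
```

Request:
carry_out(dp=[[-0.04, 0, 0], [-0.08, 0, 0], [-0.08, 0, 0]], turn=[0, 0, 0])

```text
t: 14.0
tcp_pos: [0.485, -0.3111, 0.068]
tcp_rot: [[0.982, 0.003, -0.19], [0.19, 0.0, 0.982], [0.003, -1.0, -0.001]]
ft_force: [0.9, 3.9, 6.8]
finger_gap: 0.404
```

Request:
carry_out(dp=[[-0.04, 0, 0], [-0.08, 0, 0], [-0.08, 0, 0]], turn=[0, 0, 0])

```text
t: 14.3
tcp_pos: [0.4837, -0.3114, 0.068]
tcp_rot: [[0.982, 0.007, -0.189], [0.189, 0.0, 0.982], [0.007, -1.0, -0.001]]
ft_force: [6.9, 5.7, 4.1]
finger_gap: 0.4
```

Request:
carry_out(dp=[[-0.04, 0, 0], [-0.08, 0, 0], [-0.08, 0, 0]], turn=[0, 0, 0])

```text
t: 14.6
tcp_pos: [0.4837, -0.3114, 0.068]
tcp_rot: [[0.982, 0.013, -0.188], [0.188, 0.001, 0.982], [0.013, -1.0, -0.002]]
ft_force: [15.5, 9.1, 1.0]
finger_gap: 0.401
```

The right shaft travels 23.9 mm, so that looks like the worn unit. Relax, release, and go to the middle.

Request:
carry_out(dp=[[0.1, 0, 0], [0.1, 0, 0]], turn=[0, 0])

```text
t: 14.8
tcp_pos: [0.4837, -0.3114, 0.068]
tcp_rot: [[0.982, 0.005, -0.191], [0.191, -0.0, 0.982], [0.004, -1.0, -0.001]]
ft_force: [3.5, 4.2, 6.1]
finger_gap: 0.397
```

Request:
carry_out(dp=[[0, 0, 0], [0, 0, 0], [0, 0, 0], [0, 0, 0], [0, 0, 0], [0, 0, 0]], turn=[0, 0, 0, 0, 0, 0], claw=1)

```text
t: 15.4
tcp_pos: [0.4813, -0.312, 0.066]
tcp_rot: [[0.982, -0.0, -0.191], [0.191, 0.0, 0.982], [-0.0, -1.0, 0.0]]
ft_force: [-0.4, -0.2, -1.0]
finger_gap: 1.001
```

```bash
python3 -c "
from h import *
go(.4928,.0240,.20,-1.2)"
```

```text
{'t': 15.4, 'joint_pos': [-0.5951, 0.4685, 1.7896, 0.0001, 0.8837, -2.358], 'tcp_pos': [0.4813, -0.312, 0.066], 'tcp_rot': [[0.9816, -0.0002, -0.1909], [0.1909, 0.0002, 0.9816], [-0.0002, -1.0, 0.0002]], 'ft_force': [-0.4133, -0.24, -0.9646], 'finger_gap': 1.0013}
dp [ 1.884 -3.349  8.19 ] turn 2.034 cur yaw 11.01
```

Request:
carry_out(dp=[[0, -1.2, 0], [0, -2.4, 0], [0, -3.35, 0], [1.88, -3.35, 8.19], [1.88, -3.35, 8.19], [1.88, -3.35, 8.19], [1.88, -3.35, 8.19], [1.88, -3.35, 8.19], [1.88, -3.35, 8.19], [1.88, -3.35, 8.19], [1.88, -3.35, 8.19], [1.88, -3.35, 8.19]], turn=[0, 0, 0, 2.03, 2.03, 2.03, 2.03, 2.03, 2.03, 2.03, 2.03, 2.03])

```text
t: 16.6
tcp_pos: [0.4925, 0.0245, 0.2001]
tcp_rot: [[1.0, -0.0, 0.018], [-0.018, -0.001, 1.0], [-0.0, -1.0, -0.001]]
ft_force: [-0.7, -0.3, 0.2]
finger_gap: 1.0
```

```bash
python3 -c "
from h import *
neck('w4')
go(.4928,.0240,.0665,-1.2)"
```

```text
{'t': 16.6, 'joint_pos': [0.0267, 0.2151, 1.7948, -0.0006, 1.1318, -1.5257], 'tcp_pos': [0.4925, 0.0245, 0.2001], 'tcp_rot': [[0.9998, -0.0001, 0.0181], [-0.0181, -0.0005, 0.9998], [-0.0001, -1.0, -0.0005]], 'ft_force': [-0.7097, -0.3498, 0.1731], 'finger_gap': 0.9998}
162 [295 348] [0.4663 0.0244] w 0.0495 [0.4661 0.0245 0.0855]
168 [294 349] [0.472  0.0243] w 0.0517 [0.4675 0.0245 0.1077]
174 [301 344] [0.4778 0.0252] w 0.0406 [0.4726 0.0252 0.1093]
180 [303 340] [0.4836 0.0241] w 0.0352 [0.4798 0.0242 0.1008]
186 [303 340] [0.4895 0.024 ] w 0.0354 [0.4853 0.0241 0.101 ]
192 [303 340] [0.4954 0.0239] w 0.0356 [0.491  0.024  0.1009]
198 [303 340] [0.5015 0.0238] w 0.0358 [0.4968 0.0235 0.1002]
204 [303 339] [0.5076 0.0232] w 0.0351 [0.5021 0.0234 0.1014]
210 [306 337] [0.5138 0.0236] w 0.0304 [0.508  0.0237 0.1012]
216 [313 330] [0.5201 0.0235] w 0.0168 [0.5172 0.0236 0.0925]
222 [313 330] [0.5264 0.0234] w 0.0169 [0.5232 0.0235 0.093 ]
228 [299 343] [0.5329 0.0228] w 0.044 [0.5329 0.0229 0.0844]
234 [298 345] [0.5394 0.0232] w 0.0473 [0.5334 0.0233 0.0981]
240 [270 372] [0.5461 0.0225] w 0.1035 [0.5442 0.0223 0.0875]
246 [267 374] [0.5528 0.0219] w 0.1093 [0.5446 0.0222 0.1   ]
{'t': 16.65, 'joint_pos': [0.0251, 0.2152, 1.7948, -0.0006, 1.1318, -1.5257], 'tcp_pos': [0.4926, 0.0237, 0.2], 'tcp_rot': [[0.9998, -0.0001, 0.0198], [-0.0198, -0.0005, 0.9998], [-0.0001, -1.0, -0.0005]], 'ft_force': [0.0433, -0.9139, 0.4445], 'finger_gap': 1.0005}
dp [0.006 3.339 0.009] turn 0.011 cur yaw -1.13
```

Request:
carry_out(dp=[[0, 1.2, 0], [0, 2.4, 0], [0, 3.34, 0], [0, 3.34, 0], [0, 3.34, 0]], turn=[0, 0, 0, 0, 0])

```text
t: 17.15
tcp_pos: [0.4931, 0.023, 0.0669]
tcp_rot: [[1.0, -0.0, 0.022], [-0.022, -0.0, 1.0], [-0.0, -1.0, -0.0]]
ft_force: [0.2, 0.2, 0.2]
finger_gap: 1.001
```

Request:
carry_out(dp=[[0, 0, 0], [0, 0, 0], [0, 0, 0], [0, 0, 0], [0, 0, 0], [0, 0, 0], [0, 0, 0], [0, 0, 0]], turn=[0, 0, 0, 0, 0, 0, 0, 0], claw=-1)

```text
t: 17.95
tcp_pos: [0.4935, 0.0244, 0.0681]
tcp_rot: [[1.0, 0.003, 0.021], [-0.021, 0.001, 1.0], [0.003, -1.0, 0.001]]
ft_force: [-0.9, 0.4, 7.2]
finger_gap: 0.405
```

Request:
carry_out(dp=[[0.08, 0, 0], [0.1, 0, 0], [0.1, 0, 0]], turn=[0, 0, 0])

```text
t: 18.25
tcp_pos: [0.4934, 0.0244, 0.068]
tcp_rot: [[1.0, -0.006, 0.021], [-0.021, 0.001, 1.0], [-0.006, -1.0, 0.001]]
ft_force: [-10.6, 1.2, 14.8]
finger_gap: 0.405
```

Request:
carry_out(dp=[[-0.1, 0, 0], [-0.2, 0, 0], [-0.3, 0, 0], [-0.4, 0, 0], [-0.4, 0, 0]], turn=[0, 0, 0, 0, 0])

```text
t: 18.75
tcp_pos: [0.4822, 0.0247, 0.0681]
tcp_rot: [[1.0, 0.004, 0.021], [-0.021, 0.001, 1.0], [0.004, -1.0, 0.001]]
ft_force: [0.4, 1.9, 9.7]
finger_gap: 0.403
```

Middle inner stop re-confirmed at 0.4934. Continue pulling.

Request:
carry_out(dp=[[-0.04, 0, 0], [-0.08, 0, 0], [-0.08, 0, 0]], turn=[0, 0, 0])

```text
t: 19.05
tcp_pos: [0.4795, 0.0248, 0.0681]
tcp_rot: [[1.0, 0.005, 0.021], [-0.021, 0.001, 1.0], [0.005, -1.0, 0.001]]
ft_force: [1.7, 2.0, 7.8]
finger_gap: 0.405
```

Request:
carry_out(dp=[[-0.04, 0, 0], [-0.08, 0, 0], [-0.08, 0, 0]], turn=[0, 0, 0])

```text
t: 19.35
tcp_pos: [0.4765, 0.0249, 0.0681]
tcp_rot: [[1.0, 0.006, 0.021], [-0.021, 0.001, 1.0], [0.006, -1.0, 0.001]]
ft_force: [1.5, 1.0, 9.0]
finger_gap: 0.404
```

Request:
carry_out(dp=[[-0.04, 0, 0], [-0.08, 0, 0], [-0.08, 0, 0]], turn=[0, 0, 0])

```text
t: 19.65
tcp_pos: [0.4765, 0.0249, 0.0682]
tcp_rot: [[1.0, 0.013, 0.021], [-0.021, 0.001, 1.0], [0.013, -1.0, 0.001]]
ft_force: [9.9, 1.1, 1.2]
finger_gap: 0.4
```

Request:
carry_out(dp=[[-0.05, 0, 0], [-0.05, 0, 0], [-0.05, 0, 0]], turn=[0, 0, 0])

```text
t: 19.95
tcp_pos: [0.4766, 0.0249, 0.0682]
tcp_rot: [[1.0, 0.017, 0.021], [-0.021, 0.001, 1.0], [0.017, -1.0, 0.001]]
ft_force: [13.9, 1.2, -4.4]
finger_gap: 0.4
```

Request:
carry_out(dp=[[0.1, 0, 0], [0.1, 0, 0]], turn=[0, 0])

```text
t: 20.15
tcp_pos: [0.4765, 0.0249, 0.0681]
tcp_rot: [[1.0, 0.007, 0.021], [-0.021, 0.001, 1.0], [0.007, -1.0, 0.001]]
ft_force: [4.8, 1.4, 6.1]
finger_gap: 0.402
```

Request:
carry_out(dp=[[0, 0, 0], [0, 0, 0], [0, 0, 0], [0, 0, 0], [0, 0, 0], [0, 0, 0]], turn=[0, 0, 0, 0, 0, 0], claw=1)

```text
t: 20.75
tcp_pos: [0.4729, 0.0244, 0.0664]
tcp_rot: [[1.0, -0.0, 0.02], [-0.02, 0.0, 1.0], [-0.0, -1.0, 0.0]]
ft_force: [0.4, 0.2, 0.0]
finger_gap: 1.001
```

```bash
python3 -c "
from h import *
go(.4510,.2860,.20,2.1)"
```

```text
{'t': 20.75, 'joint_pos': [0.0273, 0.3401, 2.0191, 0.0001, 0.7828, -1.5233], 'tcp_pos': [0.4729, 0.0244, 0.0664], 'tcp_rot': [[0.9998, -0.0004, 0.0203], [-0.0203, 0.0, 0.9998], [-0.0004, -1.0, 0.0]], 'ft_force': [0.4261, 0.168, 0.0138], 'finger_gap': 1.0006}
dp [-0.681 -3.339  6.527] turn -0.544 cur yaw -1.16
```

Request:
carry_out(dp=[[0, -1.2, 0], [0, -2.4, 0], [0, -3.34, 0], [-0.68, -3.34, 6.53], [-0.68, -3.34, 6.53], [-0.68, -3.34, 6.53], [-0.68, -3.34, 6.53], [-0.68, -3.34, 6.53], [-0.68, -3.34, 6.53], [-0.68, -3.34, 6.53], [-0.68, -3.34, 6.53]], turn=[0, 0, 0, -0.54, -0.54, -0.54, -0.54, -0.54, -0.54, -0.54, -0.54])

```text
t: 21.85
tcp_pos: [0.451, 0.2851, 0.1998]
tcp_rot: [[0.999, -0.001, -0.036], [0.036, -0.001, 0.999], [-0.001, -1.0, -0.001]]
ft_force: [-0.4, -0.9, 0.2]
finger_gap: 0.998
```

```bash
python3 -c "
from h import *
neck('w5')
go(.4510,.2862,.0660,2.1)"
```

```text
{'t': 21.85, 'joint_pos': [0.5427, 0.278, 1.7079, -0.0009, 1.1569, -1.0642], 'tcp_pos': [0.451, 0.2851, 0.1998], 'tcp_rot': [[0.9993, -0.0007, -0.0364], [0.0364, -0.0013, 0.9993], [-0.0007, -1.0, -0.0013]], 'ft_force': [-0.3949, -0.9296, 0.2188], 'finger_gap': 0.998}
162 [298 348] [0.4246 0.2849] w 0.0466 [0.4253 0.2849 0.0796]
168 [296 350] [0.4303 0.2851] w 0.0507 [0.4258 0.2849 0.1076]
174 [299 348] [0.436  0.2858] w 0.0463 [0.4309 0.2855 0.1082]
180 [304 341] [0.4418 0.2851] w 0.0351 [0.4379 0.2849 0.1008]
186 [305 341] [0.4477 0.2858] w 0.0344 [0.4436 0.2856 0.1014]
192 [305 341] [0.4537 0.286 ] w 0.0346 [0.449  0.2858 0.1014]
198 [305 341] [0.4597 0.2863] w 0.0348 [0.4547 0.286  0.1012]
204 [305 341] [0.4658 0.2865] w 0.035 [0.4607 0.2866 0.1003]
210 [306 340] [0.472  0.2867] w 0.0333 [0.4662 0.2864 0.1009]
216 [315 331] [0.4782 0.287 ] w 0.0158 [0.4752 0.2868 0.0932]
222 [314 331] [0.4846 0.2867] w 0.0169 [0.4814 0.2866 0.093 ]
228 [314 331] [0.491 0.287] w 0.017 [0.4877 0.2868 0.0927]
234 [301 344] [0.4975 0.2872] w 0.0432 [0.499  0.287  0.0809]
240 [299 346] [0.5041 0.2875] w 0.0476 [0.4997 0.2873 0.0941]
246 [272 372] [0.5109 0.2872] w 0.102 [0.5101 0.2868 0.0845]
{'t': 21.9, 'joint_pos': [0.5417, 0.2776, 1.7082, -0.0007, 1.1568, -1.064], 'tcp_pos': [0.4511, 0.2846, 0.1999], 'tcp_rot': [[0.9994, -0.0006, -0.0352], [0.0352, -0.0011, 0.9994], [-0.0006, -1.0, -0.0011]], 'ft_force': [0.0425, 0.1364, -0.8207], 'finger_gap': 1.0006}
dp [-0.     3.349  0.043] turn -0.014 cur yaw 2.02
```

Request:
carry_out(dp=[[0, 1.2, 0.03], [0, 2.4, 0.03], [0, 3.35, 0.03], [0, 3.35, 0.03], [0, 3.35, 0.03]], turn=[0, 0, 0, 0, 0])

```text
t: 22.4
tcp_pos: [0.4518, 0.2863, 0.0668]
tcp_rot: [[0.999, -0.0, -0.034], [0.034, -0.0, 0.999], [-0.0, -1.0, -0.0]]
ft_force: [0.1, 0.0, 0.9]
finger_gap: 0.998
```

Request:
carry_out(dp=[[0, 0, 0], [0, 0, 0], [0, 0, 0], [0, 0, 0], [0, 0, 0], [0, 0, 0], [0, 0, 0], [0, 0, 0]], turn=[0, 0, 0, 0, 0, 0, 0, 0], claw=-1)

```text
t: 23.2
tcp_pos: [0.4519, 0.2864, 0.0679]
tcp_rot: [[0.999, 0.002, -0.037], [0.037, -0.001, 0.999], [0.002, -1.0, -0.001]]
ft_force: [-0.6, -5.7, 8.4]
finger_gap: 0.403
```

Request:
carry_out(dp=[[0.08, 0, 0], [0.1, 0, 0], [0.1, 0, 0]], turn=[0, 0, 0])

```text
t: 23.5
tcp_pos: [0.4519, 0.2863, 0.0678]
tcp_rot: [[0.999, -0.006, -0.036], [0.036, -0.002, 0.999], [-0.006, -1.0, -0.002]]
ft_force: [-11.4, -4.0, 16.0]
finger_gap: 0.402
```

Request:
carry_out(dp=[[-0.1, 0, 0], [-0.2, 0, 0], [-0.3, 0, 0], [-0.4, 0, 0], [-0.4, 0, 0]], turn=[0, 0, 0, 0, 0])

```text
t: 24.0
tcp_pos: [0.44, 0.286, 0.0679]
tcp_rot: [[0.999, 0.003, -0.037], [0.037, -0.001, 0.999], [0.003, -1.0, -0.001]]
ft_force: [1.4, -6.6, 8.5]
finger_gap: 0.406
```

Request:
carry_out(dp=[[-0.04, 0, 0], [-0.08, 0, 0], [-0.08, 0, 0]], turn=[0, 0, 0])

```text
t: 24.3
tcp_pos: [0.4373, 0.286, 0.0679]
tcp_rot: [[0.999, 0.004, -0.038], [0.038, -0.001, 0.999], [0.004, -1.0, -0.001]]
ft_force: [0.7, -6.3, 7.6]
finger_gap: 0.402
```

Request:
carry_out(dp=[[-0.04, 0, 0], [-0.08, 0, 0], [-0.08, 0, 0]], turn=[0, 0, 0])

```text
t: 24.6
tcp_pos: [0.435, 0.2859, 0.0679]
tcp_rot: [[0.999, 0.006, -0.038], [0.038, -0.001, 0.999], [0.006, -1.0, -0.001]]
ft_force: [5.3, -7.3, 6.4]
finger_gap: 0.402
```

Request:
carry_out(dp=[[-0.04, 0, 0], [-0.08, 0, 0], [-0.08, 0, 0]], turn=[0, 0, 0])

```text
t: 24.9
tcp_pos: [0.435, 0.2859, 0.068]
tcp_rot: [[0.999, 0.012, -0.039], [0.039, 0.0, 0.999], [0.012, -1.0, -0.0]]
ft_force: [13.9, -9.2, 0.5]
finger_gap: 0.405
```

The left shaft travels 16.9 mm, the middle 16.9 and the right 23.9, so the right unit is the worn one. Relax, release, and look at the plate.

Request:
carry_out(dp=[[0.09, 0, 0], [0.09, 0, 0]], turn=[0, 0])

```text
t: 25.1
tcp_pos: [0.4351, 0.2859, 0.0679]
tcp_rot: [[0.999, 0.004, -0.037], [0.037, -0.001, 0.999], [0.004, -1.0, -0.001]]
ft_force: [3.2, -6.0, 7.0]
finger_gap: 0.405
```

Request:
carry_out(dp=[[0, 0, 0], [0, 0, 0], [0, 0, 0], [0, 0, 0], [0, 0, 0], [0, 0, 0]], turn=[0, 0, 0, 0, 0, 0], claw=1)

```text
t: 25.7
tcp_pos: [0.4331, 0.2868, 0.066]
tcp_rot: [[0.999, -0.0, -0.036], [0.036, 0.0, 0.999], [-0.0, -1.0, 0.0]]
ft_force: [0.5, -0.3, -0.5]
finger_gap: 1.001
```

```bash
python3 -c "
from h import *
go(.4697,.1475,.20,-15)"
```

```text
{'t': 25.7, 'joint_pos': [0.5627, 0.399, 1.9169, 0.0001, 0.8258, -1.0446], 'tcp_pos': [0.4331, 0.2868, 0.066], 'tcp_rot': [[0.9993, -0.0001, -0.0364], [0.0364, 0.0, 0.9993], [-0.0001, -1.0, 0.0]], 'ft_force': [0.4604, -0.3259, -0.4859], 'finger_gap': 1.0011}
dp [ 0.788 -3.349 -3.513] turn 2.848 cur yaw 2.09
```

Request:
carry_out(dp=[[0, -1.2, 0], [0, -2.4, 0], [0, -3.34, 0], [0.79, -3.34, -3.51], [0.79, -3.34, -3.51], [0.79, -3.34, -3.51], [0.79, -3.34, -3.51], [0.79, -3.34, -3.51], [0.79, -3.34, -3.51], [0.79, -3.34, -3.51]], turn=[0, 0, 0, 2.85, 2.85, 2.85, 2.85, 2.85, 2.85, 2.85])

```text
t: 26.7
tcp_pos: [0.4695, 0.1488, 0.1996]
tcp_rot: [[0.966, -0.0, 0.257], [-0.257, 0.0, 0.966], [-0.0, -1.0, 0.0]]
ft_force: [-0.4, 0.4, 0.3]
finger_gap: 1.0
```

Run:
```python
from h import *
st(); d=cam("wrist"); save(d,"w6.png"); np.savez("pics/w6.npz",**d)
v,u=np.mgrid[120:330,200:440]; uv=np.c_[u.ravel(),v.ravel()]; P=dep(d,uv)
near=np.hypot(P[:,0]-.47,P[:,1]-.1475)<.06
for nm,lo,hi in(("fin",.045,.062),("base",.006,.062)):
    m=near&(P[:,2]>lo)&(P[:,2]<hi); print(nm,m.sum(),P[m].mean(0),cv2.minAreaRect(np.float32(P[m,:2]*1000)),np.median(P[m,2]))
```

```text
{'t': 26.7, 'joint_pos': [0.2832, 0.2146, 1.7969, 0.0005, 1.1304, -1.0275], 'tcp_pos': [0.4695, 0.1488, 0.1996], 'tcp_rot': [[0.9663, -0.0003, 0.2573], [-0.2573, 0.0003, 0.9663], [-0.0004, -1.0, 0.0002]], 'ft_force': [-0.3568, 0.3895, 0.3232], 'finger_gap': 1.0004}
fin 710 [0.47222061 0.14468847 0.05203174] ((473.2500305175781, 144.43601989746094), (13.275358200073242, 59.44198989868164), 74.91197204589844) 0.05213177140772518
base 2926 [0.46936167 0.14571943 0.02056996] ((473.6759948730469, 144.46836853027344), (50.170345306396484, 89.33305358886719), 75.14413452148438) 0.010451861393768663
```

View pics/w6.png

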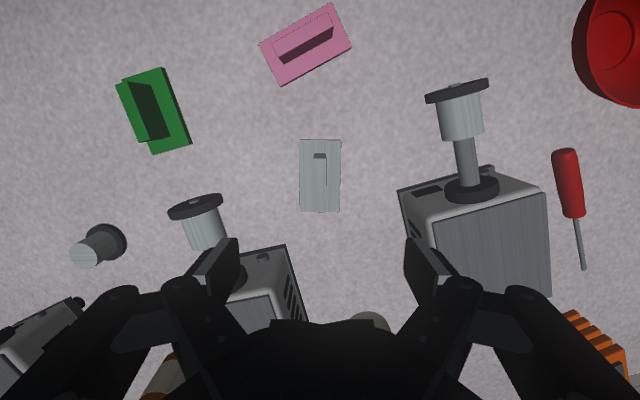

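The wrist view shows the grey plate at (320,175). Its sizes (60×13 fin, 90×50 base, top at 52 mm) fit, and the pink and green plates are well clear. Grasping the fin now.

Request:
carry_out(dp=[[0.12, 1.2, -0.08], [0.12, 2.4, -0.08], [0.12, 3.5, -0.08], [0.12, 4.2, -0.08], [0.12, 4.48, -0.08], [0.12, 4.48, -0.08], [0.12, 4.48, -0.08]], turn=[0, 0, 0, 0, 0, 0, 0])

```text
t: 27.45
tcp_pos: [0.4747, 0.1439, 0.0216]
tcp_rot: [[0.966, 0.002, 0.258], [-0.258, 0.001, 0.966], [0.002, -1.0, 0.001]]
ft_force: [-0.7, 0.2, -0.1]
finger_gap: 1.0
```

Request:
carry_out(dp=[[0, 0, 0], [0, 0, 0], [0, 0, 0], [0, 0, 0], [0, 0, 0], [0, 0, 0], [0, 0, 0], [0, 0, 0], [0, 0, 0], [0, 0, 0]], turn=[0, 0, 0, 0, 0, 0, 0, 0, 0, 0], claw=-1)

```text
t: 28.45
tcp_pos: [0.474, 0.1434, 0.021]
tcp_rot: [[0.966, 0.001, 0.259], [-0.259, 0.0, 0.966], [0.001, -1.0, 0.001]]
ft_force: [-1.5, 0.8, 5.8]
finger_gap: 0.156
```

Run:
```python
from h import *
for f,p0,yaw in(("w1",(.442,.2858),2.1),("w2",(.483,.0243),-1.2),("w4",(.4925,.0240),-1.2),("w5",(.451,.286),2.1),("w3",(.5017,-.3074),11.)):
    d=dict(np.load(f"pics/{f}.npz"))
    v,u=np.mgrid[225:330,240:410]; uv=np.c_[u.ravel(),v.ravel()]; P=dep(d,uv)
    a=np.array([np.cos(np.radians(yaw)),np.sin(np.radians(yaw))]); n=np.array([-a[1],a[0]])
    s=(P[:,:2]-p0)@a; t=(P[:,:2]-p0)@n
    b=(abs(t)<.07)
    fr=b&(P[:,2]>.03)&(P[:,2]<.10)&(abs(t)>.03)&(abs(t)<.05)&(s>.03)&(s<.09)
    tp=b&(P[:,2]>.112)&(P[:,2]<.119)&(s>.04)&(s<.12)
    print(f,"front s",np.round(np.median(s[fr]),4),fr.sum(),"top s min",np.round(np.percentile(s[tp],[0.5,2]),4),"z",np.round(np.median(P[tp,2]),4),"t",np.round(np.percentile(t[tp],[1,99]),4),tp.sum())
    # yaw of front face from depth
    l=np.polyfit(t[fr],s[fr],1); print("  front slope deg",np.degrees(np.arctan(l[0])))
```

```text
w1 front s 0.0698 1064 top s min [0.0735 0.074 ] z 0.1152 t [-0.0506  0.049 ] 4532
  front slope deg 0.28867864591555337
w2 front s 0.0624 1049 top s min [0.0662 0.0667] z 0.1152 t [-0.0504  0.0492] 5216
  front slope deg 0.22646433236279478
w4 front s 0.053 810 top s min [0.0567 0.0572] z 0.1152 t [-0.0504  0.0493] 6303
  front slope deg 0.4045533129780661
w5 front s 0.0607 1024 top s min [0.0645 0.065 ] z 0.1152 t [-0.0506  0.049 ] 5501
  front slope deg 0.20082857281974423
w3 front s 0.0593 1021 top s min [0.0632 0.0636] z 0.1152 t [-0.0502  0.0495] 5547
  front slope deg -0.4081589723345673
```

Request:
carry_out(dp=[[0, -0.5, 0], [0, -1.5, 0], [0, -2.7, 0], [0, -3.9, 0], [0, -4.8, 0], [0, -4.8, 0]], turn=[0, 0, 0, 0, 0, 0])

```text
t: 29.05
tcp_pos: [0.4763, 0.1438, 0.2172]
tcp_rot: [[0.966, 0.01, 0.259], [-0.259, 0.003, 0.966], [0.009, -1.0, 0.005]]
ft_force: [0.6, 0.0, -3.2]
finger_gap: 0.155
```

```bash
python3 -c "
from h import *
go(.6188,-.2846,.217,10.8)"
```

```text
{'t': 29.05, 'joint_pos': [0.2703, 0.2029, 1.7649, -0.0001, 1.1634, -1.0383], 'tcp_pos': [0.4763, 0.1438, 0.2172], 'tcp_rot': [[0.9658, 0.0101, 0.2592], [-0.2592, 0.0027, 0.9658], [0.009, -0.9999, 0.0052]], 'ft_force': [0.5873, 0.0016, -3.2172], 'finger_gap': 0.1547}
dp [ 6.217  0.012 -9.421] turn -4.304 cur yaw -15.02
```

Request:
carry_out(dp=[[0.5, 0, -0.75], [1.1, 0, -1.65], [1.7, 0, -2.6], [2.3, 0, -3.5], [2.9, 0, -4.4], [3.5, 0, -5.3], [4.1, 0, -6.2], [4.7, 0, -7.1], [5.3, 0, -8.0], [5.8, 0, -8.8], [6.1, 0, -9.3], [6.22, 0, -9.42]], turn=[-0.4, -0.8, -1.2, -1.6, -2.0, -2.4, -2.8, -3.2, -3.6, -4.0, -4.2, -4.3])

```text
t: 30.25
tcp_pos: [0.6154, -0.2877, 0.2089]
tcp_rot: [[0.983, -0.005, -0.185], [0.185, 0.001, 0.983], [-0.004, -1.0, 0.002]]
ft_force: [-0.2, 1.2, -2.2]
finger_gap: 0.153
```

Request:
carry_out(dp=[[0, 0, 0], [0, 0, 0], [0, 0, 0]], turn=[0, 0, 0])

```text
t: 30.55
tcp_pos: [0.6159, -0.2837, 0.2122]
tcp_rot: [[0.982, -0.001, -0.188], [0.188, 0.001, 0.982], [-0.001, -1.0, 0.001]]
ft_force: [-0.3, 0.1, -1.4]
finger_gap: 0.156
```

```bash
python3 -c "
from h import *
go(.6188,-.2846,.145,10.8)
d=cam('wrist'); save(d,'w7.png')
d=cam('scene'); save(d,'s7.png',(180,80,380,260),3)"
```

```text
{'t': 30.55, 'joint_pos': [-0.4488, 0.4957, 1.332, 0.0005, 1.3151, -2.209], 'tcp_pos': [0.6159, -0.2837, 0.2122], 'tcp_rot': [[0.9821, -0.001, -0.1882], [0.1882, 0.001, 0.9821], [-0.0008, -1.0, 0.0011]], 'ft_force': [-0.3094, 0.1476, -1.3974], 'finger_gap': 0.1559}
dp [ 0.068  1.68  -0.038] turn 0.008 cur yaw 10.85
```

View pics/w7.png

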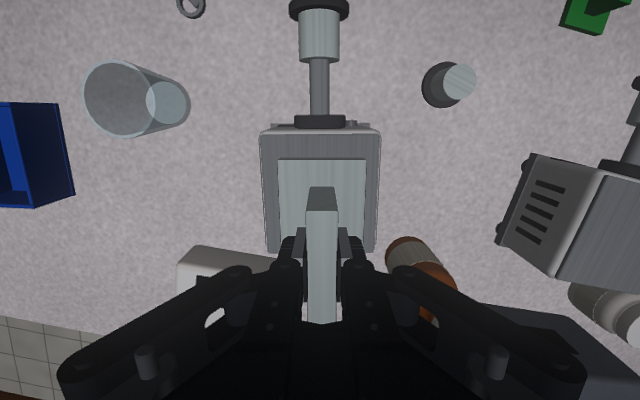

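View pics/s7.png

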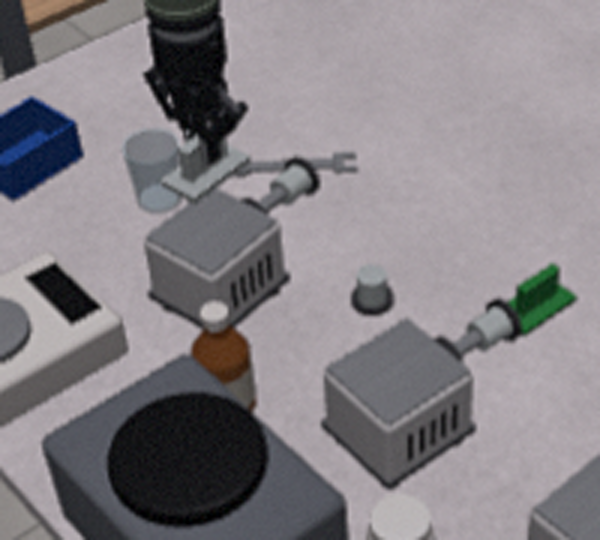

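The plate is held level over the right housing, with its base at (322,200) aligned to the top at (320,190). Now I'll lower it.

Request:
carry_out(dp=[[0.06, 0.6, -0.03], [0.06, 1.2, -0.03], [0.06, 1.55, -0.03], [0.06, 1.68, -0.03], [0.06, 1.68, -0.03]], turn=[0, 0, 0, 0, 0])

```text
t: 31.15
tcp_pos: [0.6187, -0.2856, 0.145]
tcp_rot: [[0.982, -0.001, -0.187], [0.187, 0.0, 0.982], [-0.001, -1.0, 0.001]]
ft_force: [-0.4, 0.5, -3.3]
finger_gap: 0.156
```

Request:
carry_out(dp=[[0, 0.04, 0], [0, 0.08, 0], [0, 0.12, 0], [0, 0.12, 0]], turn=[0, 0, 0, 0])

```text
t: 31.55
tcp_pos: [0.6189, -0.286, 0.1406]
tcp_rot: [[0.982, 0.0, -0.187], [0.187, -0.0, 0.982], [0.0, -1.0, -0.0]]
ft_force: [0.7, -0.2, -2.0]
finger_gap: 0.152
```

Request:
carry_out(dp=[[0, 0.04, 0.02], [0, 0.08, 0.03], [0, 0.08, 0.03]], turn=[0, 0, 0])

```text
t: 31.85
tcp_pos: [0.6184, -0.2846, 0.1369]
tcp_rot: [[0.982, -0.001, -0.187], [0.187, 0.0, 0.982], [-0.001, -1.0, 0.0]]
ft_force: [0.2, -0.1, -2.3]
finger_gap: 0.154
```

Request:
carry_out(dp=[[0, 0.03, 0], [0, 0.05, 0], [0, 0.05, 0]], turn=[0, 0, 0])

```text
t: 32.15
tcp_pos: [0.6187, -0.2848, 0.136]
tcp_rot: [[0.982, 0.001, -0.187], [0.187, -0.0, 0.982], [0.001, -1.0, -0.0]]
ft_force: [-1.7, 0.3, 3.0]
finger_gap: 0.154
```

Request:
carry_out(dp=[[0, 0, 0], [0, 0, 0], [0, 0, 0], [0, 0, 0], [0, 0, 0], [0, 0, 0], [0, 0, 0], [0, 0, 0]], turn=[0, 0, 0, 0, 0, 0, 0, 0], claw=1)

```text
t: 32.95
tcp_pos: [0.6186, -0.2847, 0.1353]
tcp_rot: [[0.982, 0.0, -0.187], [0.187, 0.0, 0.982], [0.0, -1.0, 0.0]]
ft_force: [-0.5, 0.2, -0.7]
finger_gap: 0.997
```

Request:
carry_out(dp=[[0, -0.5, 0], [0, -1.4, 0], [0, -2.4, 0], [0, -3.0, 0], [-2, -3.0, 0], [-3.5, -3.0, 0], [-3.5, -3.0, 0], [-3.5, -3.0, 0]], turn=[0, 0, 0, 0, 0, 0, 0, 0])

```text
t: 33.75
tcp_pos: [0.4767, -0.3113, 0.256]
tcp_rot: [[0.983, -0.002, -0.184], [0.184, -0.0, 0.983], [-0.002, -1.0, 0.0]]
ft_force: [0.5, 0.0, -0.1]
finger_gap: 0.995
```

Run:
```python
from h import *
st(); d=cam("wrist"); save(d,"w8.png")
v,u=np.mgrid[0:400,0:640]; uv=np.c_[u.ravel(),v.ravel()]; P=dep(d,uv)
near=np.hypot(P[:,0]-.6188,P[:,1]+.2846)<.09
for nm,lo,hi in(("fin",.16,.175),("base",.121,.175),("top",.11,.175)):
    m=near&(P[:,2]>lo)&(P[:,2]<hi); print(nm,m.sum(),cv2.minAreaRect(np.float32(P[m,:2]*1000)) if m.sum() else '',np.median(P[m,2]))
d=cam("top"); save(d,"t8.png",(200,135,450,275),3.2); 
import meas; meas.measure(d)
```

```text
{'t': 33.75, 'joint_pos': [-0.5981, 0.2972, 1.5343, -0.0012, 1.3118, -2.3534], 'tcp_pos': [0.4767, -0.3113, 0.256], 'tcp_rot': [[0.983, -0.002, -0.1838], [0.1838, -0.0001, 0.983], [-0.002, -1.0, 0.0003]], 'ft_force': [0.5206, 0.0182, -0.1099], 'finger_gap': 0.9948}
fin 280 ((597.4821166992188, -288.99603271484375), (20.73208999633789, 13.126486778259277), 10.690277099609375) 0.1669090997914905
base 2268 ((607.505859375, -287.2217102050781), (69.63217163085938, 50.22210693359375), 10.750554084777832) 0.12544748091680813
top 5454 ((599.9017944335938, -288.4225769042969), (94.9244613647461, 102.70038604736328), 11.037254333496094) 0.11596387155357565
L ctr [0.5656 0.2912] size [0.1061 0.1173] yaw 2.83 hub s -0.1615..-0.0677 lat med 0.0006 mean 0.0005 n 289
   line yaw 2.4737897
   (np.float64(-0.156), [0.4128, 0.2843], 28)
   (np.float64(-0.15), [0.4185, 0.2855], 24)
   (np.float64(-0.144), [0.4244, 0.2857], 24)
   (np.float64(-0.138), [0.4305, 0.2856], 24)
   (np.float64(-0.132), [0.4365, 0.2855], 24)
   (np.float64(-0.126), [0.4423, 0.2855], 22)
   (np.float64(-0.12), [0.4483, 0.2847]
[... 629 characters left out ...]
 0.0271], 21)
   (np.float64(-0.114), [0.4886, 0.027], 17)
   (np.float64(-0.108), [0.4947, 0.0269], 13)
   (np.float64(-0.102), [0.5009, 0.026], 12)
   (np.float64(-0.096), [0.507, 0.0258], 12)
R ctr [ 0.6081 -0.2538] size [0.0547 0.1101] yaw 12.25 hub s -0.1667..0.0608 lat med -0.0565 mean -0.0509 n 647
   line yaw 24.030514
   (np.float64(-0.156), [0.4564, -0.2799], 1)
   (np.float64(-0.132), [0.4867, -0.2925], 6)
   (np.float64(-0.126), [0.4929, -0.3017], 23)
   (np.float64(-0.12), [0.4988, -0.301], 16)
   (np.float64(-0.114), [0.5049, -0.3004], 13)
   (np.float64(-0.108), [0.5105, -0.2984], 12)
   (np.float64(-0.102), [0.5164, -0.2979], 11)
   (np.float64(-0.096), [0.5218, -0.2957], 12)
```

View pics/w8.png

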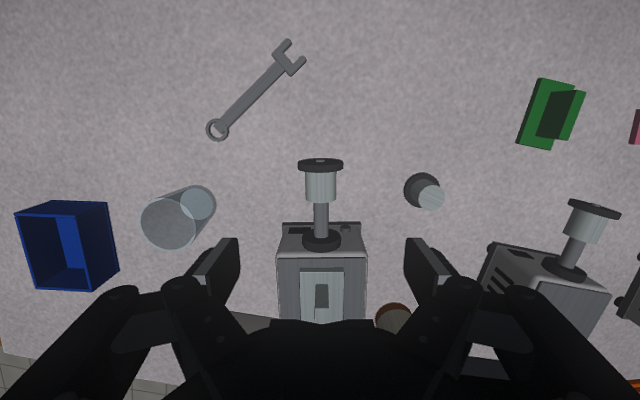

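View pics/t8.png

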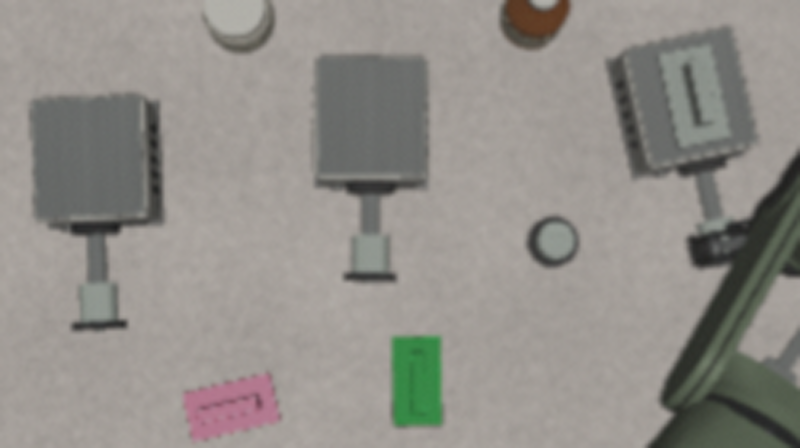

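The plate lies on the right housing with its axis aligned. I'll check its centring along the shaft axis more carefully.

Run:
```python
from h import *
d=cam("wrist"); v,u=np.mgrid[0:400,0:640]; uv=np.c_[u.ravel(),v.ravel()]; P=dep(d,uv)
for y in (10.8,):
    a=np.array([np.cos(np.radians(y)),np.sin(np.radians(y))]); n=np.array([-a[1],a[0]]); c=np.array([.6188,-.2846])
    s=(P[:,:2]-c)@a*1000; t=(P[:,:2]-c)@n*1000; z=P[:,2]*1000
    k=(abs(s)<75)&(abs(t)<60)
    fr=k&(z>30)&(z<100)&(abs(t)>30)&(abs(t)<50)
    print("front face s",np.median(s[fr]),fr.sum())
    for tt in(-40,-15,15,40):
        q=k&(abs(t-tt)<5)&(z>105); o=np.argsort(s[q]); S=s[q][o]; Z=z[q][o]
        print(tt,[(b,round(float(np.median(Z[(S>=b)&(S<b+2)])),1)) for b in range(-66,-36,2) if ((S>=b)&(S<b+2)).any()])
    bb=k&(z>121)&(z<130); print("base t",np.percentile(t[bb],[.5,99.5]),"s",np.percentile(s[bb],[.5,1]))
    tp=k&(z>112)&(z<119); print("top t",np.percentile(t[tp],[.5,99.5]))
    ff=k&(z>162)&(z<172); print("fin s min",np.percentile(s[ff],[.5,2]),"t",np.percentile(t[ff],[1,99]))
```

```text
front face s -60.07597689296043 685
-40 [(-60, 105.8), (-58, 108.0), (-56, 112.7), (-54, 115.6), (-52, 115.0), (-50, 115.3), (-48, 115.3), (-46, 115.4), (-44, 115.3), (-42, 115.2), (-40, 115.0), (-38, 115.3)]
-15 [(-66, 107.0), (-64, 105.8), (-62, 106.3), (-60, 106.2), (-58, 108.2), (-56, 112.8), (-54, 115.2), (-52, 115.1), (-50, 115.3), (-48, 115.7), (-46, 120.9), (-44, 125.0), (-42, 125.2), (-40, 125.0), (-38, 125.1)]
15 [(-66, 106.2), (-64, 106.1), (-62, 105.9), (-60, 107.0), (-58, 108.7), (-56, 113.0), (-54, 115.2), (-52, 115.2), (-50, 115.3), (-48, 115.8), (-46, 121.6), (-44, 125.1), (-42, 125.2), (-40, 125.4), (-38, 125.5)]
40 [(-60, 107.1), (-58, 109.5), (-56, 114.5), (-54, 115.2), (-52, 114.8), (-50, 115.5), (-48, 114.8), (-46, 115.3), (-44, 115.3), (-42, 115.2), (-40, 115.0), (-38, 115.3)]
base t [-25.30585917  24.36694196] s [-46.06592174 -45.83989699]
top t [-50.94014125  50.53866671]
fin s min [-31.5020204  -31.06661941] t [-7.47523697  6.54272368]
```

Base front edge is at −45 mm with the housing front at −60 mm, and lateral offset is about 0.5 mm, so it is centred and flat. Last check is that the right hub is still out. The other two show as out in the top view.

Run:
```python
from h import *
d=cam("wrist"); v,u=np.mgrid[0:400,0:640]; P=dep(d,np.c_[u.ravel(),v.ravel()])
a=np.array([np.cos(.1885),np.sin(.1885)]); n=np.array([-a[1],a[0]])
s=(P[:,:2]-[.6188,-.2846])@a*1000; t=(P[:,:2]-[.6188,-.2846])@n*1000; z=P[:,2]*1000
fl=(abs(t)<12)&(z>105)&(z<114)&(s<-90)&(s>-190); print("R flange s",np.percentile(s[fl],[2,98]),"neck TCP out s",(np.array([.4837,-.3114])-[.6188,-.2846])@a*1000)
m=job.sign_off(); print(m)
```

```text
R flange s [-163.14312977 -155.16519624] neck TCP out s -137.72883128854502
the job is handed in; nothing more can be done
None
```

The job is handed in: all three shafts were pushed in, then pulled out and left out, and the hold plate is on the worn unit. That is the right-hand unit, the one near the beaker.

- **Travel felt between the stops:** left 16.9 mm, middle 16.9 mm, right 23.9 mm. At each stop the reading stopped changing while the force rose to about 11–16 N.
- **Order:** I pushed left, middle and right in first, then pulled right, middle and left out. Before pulling the middle and left shafts, I pressed each one lightly against its inner stop again. They were still there.
- **Plate:** it lies flat on the worn unit, with its base surface 125 mm above the bench, as it should be. Along the shaft its front edge is where a centred plate's would be, and it is about 0.5 mm off to the side. Its axis lines up with the shaft to within about half a degree.
- **Final check:** the right hub's flange is where the outer stop puts it, and the top view shows the left and middle hubs out. The gripper is clear of everything. The bystanders and look-alikes that show in the last pictures are where they were; I did not measure each one, and the bowl and screwdriver were outside those pictures.
- **Disagreement:** the first top-camera estimate of the right unit's centre was about 8 mm off the wrist camera's. I used the wrist measurement, and its view after placing agreed with it.

The robot's clock read about 34 s at hand-in, against the 72 s limit.

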